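Grade pipette plunger units and latch the sound ones in their caddy

ROBOT

A 6-joint arm with a two-finger parallel gripper is mounted at the origin on the work surface. World frame = base frame: x ahead of the robot, y to its left, z up, the work surface at z = 0. Lengths are in m, angles in rad, forces in N, time in s.
With the tool pointing down it reaches from about 0.425 to 0.925 m from the base axis. Payload 12.5 kg.
Tool frame: the origin (TCP) lies midway between the tips of the shut fingers; the grasp point (between the pads) lies 19 mm behind it; z points along the fingers, y is the line along which they close (so a half turn about z gives the same grasp; the last joint's range is limited). The gripper opens to 85 mm and grips with 20 to 120 N. Pads are 22 mm wide; open, the fingers measure 114 mm over their backs; the gripper's body (76 mm by 85 mm) begins 54 mm behind the grasp point. The pads swing forward as they close: fully open they stand 13 mm farther back than shut.
Start: joints at [1.15, 0.491, 1.559, -0, 1.092, -0.106], TCP at [0.193, 0.594, 0.231] pointing down, gripper open.
Joint ranges: [-3.1, 3.1], [-0.84, 2.19], [0.05, 2.79], [-1.13, 4.28], [0.06, 2.93], [-2.69, 2.69]. Speed limits (rad/s): [2.22, 2.22, 2.79, 3.14, 3.14, 3.14].

INTERFACE

Orientations are given as a rotation vector (axis times angle).
In Python, from cell import monitor, imaging, order gives the robot as it stands. The module is installed in compiled form; this text tells all that it offers.
- The arm moves only by the tool carry_out, never from a script. Its argument "targets" is a list of rows, each an object of numbers: "x", "y", "z": the shift along the tool's x, y, z as a fraction of full scale; "twist": the turn about the tool's z as a fraction of full scale; "fingers": the finger opening in mm, from 0 to 85.4. A call has 1 to 20 rows; each row is the pose to reach, as a shift and turn from the pose commanded when the call began, along the tool's axes at that moment; what a row does not reach only later rows make up. Full scale, the value 1, is 0.75 m for a shift and 60 degrees for a turn. A row lasts 1/10 s, in which the tool goes at most 50 mm and 8.59 degrees, less where a joint would pass 70% of its speed; a pose out of reach is approached as far as the arm can. A call with a number of a shift or a turn outside -1 to 1 is refused whole. A call with a gripper value outside its range is refused whole. The fingers move at their own pace and stop on an object; "grip_force" is the grip in N (left out, the last holds). Time passes only in rows, so rows that repeat a pose let the fingers close. It gives the time, the measured TCP pose, the force, the opening and the grip force at its end, in the units of the state.
- monitor.get_obs(): the state, without advancing time (a new reading comes with each control period).
- imaging.snapshot(name): name is "side" or "top"; returns a dict with "img" (420x560x3 uint8, red, green, blue), "camera_matrix" (3x3 intrinsics, pixels), "R" (3x3) and "t" (3): a world point X has camera coordinates R X + t. Camera axes: x right, y down, z forward; pixel columns grow to the right and rows downward; lengths in m; the calibration is good to about 2 mm. A picture is of the moment at which its call begins. There is no depth.
- order.hand_in(): hands the job in; it is judged then, once.
The state is a dict: "clock": time; "joints": joint angles; "dq": joint speeds; "joint_torque": joint torques, N m; "ee_pos": TCP position; "orientation": TCP orientation; "contact_force": force on the tool from outside, world axes, zero at the start; "wrist_torque": the same for the moment, N m; "finger_gap": finger opening in m; "grip_force": force on a finger pad.
Only numpy, scipy, OpenCV 4.12 (cv2) and the standard library are available. Lean on these libraries where they do the work, as an engineer would, in place of code of your own. Each camera call takes 0.05 s, during which the arm holds its last target. There are 200 camera calls.

TASK

Test each pipette plunger unit standing in the middle of the bench with one and the same push of about 8 N straight down on its thumb button; the drag ring under the button keeps the depth reached. A worn unit sinks all the way in, a sound one only about half-way; take care not to push the sound ones further. Stand the sound units upright in the aluminium caddy and the worn ones in the grey scrap tray, and once all units are tested and the sound ones are in, press the caddy's sprung gate bar down until its catch holds it. Leave the beaker and the tube rack where they are.

Things in the scene. Friction and masses are not known exactly. Their poses are not given: they have to be found in the camera images.
- unit_a_mid (a point): one of 4 to 6 loose look-alike plunger units (absent: None), 370 g: round steel foot 56 mm wide, 14 mm high; white barrel 40 mm diameter up to 80 mm; on top a grey sprung thumb button 26 mm wide, its face 102 mm above the underside. This point: on the axis, 50 mm above the underside; z up along the axis. Grip the barrel about 60 mm up
- plunger_a (a joint): how far the thumb button of unit a is depressed: 0 out, 0.012 m fully in. Sound spring: 8 N sinks it 5 to 6 mm, about 17 N bottoms it. Worn spring: about 6 N bottoms it at 12 mm. It springs back when let go
- ring_a (a joint): black drag ring (34 mm wide, 3 mm thick) of unit a, under its thumb button: 0 at the start, just below the button; the button pushes it down and it stays at the deepest point reached (m), within 1 mm. It cannot be put back
- unit_b_mid (a point): one of 4 to 6 loose look-alike plunger units (absent: None), 370 g: round steel foot 56 mm wide, 14 mm high; white barrel 40 mm diameter up to 80 mm; on top a grey sprung thumb button 26 mm wide, its face 102 mm above the underside. This point: on the axis, 50 mm above the underside; z up along the axis. Grip the barrel about 60 mm up
- plunger_b (a joint): how far the thumb button of unit b is depressed: 0 out, 0.012 m fully in. Sound spring: 8 N sinks it 5 to 6 mm, about 17 N bottoms it. Worn spring: about 6 N bottoms it at 12 mm. It springs back when let go
- ring_b (a joint): black drag ring (34 mm wide, 3 mm thick) of unit b, under its thumb button: 0 at the start, just below the button; the button pushes it down and it stays at the deepest point reached (m), within 1 mm. It cannot be put back
- unit_c_mid (a point): one of 4 to 6 loose look-alike plunger units (absent: None), 370 g: round steel foot 56 mm wide, 14 mm high; white barrel 40 mm diameter up to 80 mm; on top a grey sprung thumb button 26 mm wide, its face 102 mm above the underside. This point: on the axis, 50 mm above the underside; z up along the axis. Grip the barrel about 60 mm up
- plunger_c (a joint): how far the thumb button of unit c is depressed: 0 out, 0.012 m fully in. Sound spring: 8 N sinks it 5 to 6 mm, about 17 N bottoms it. Worn spring: about 6 N bottoms it at 12 mm. It springs back when let go
- ring_c (a joint): black drag ring (34 mm wide, 3 mm thick) of unit c, under its thumb button: 0 at the start, just below the button; the button pushes it down and it stays at the deepest point reached (m), within 1 mm. It cannot be put back
- unit_d_mid (a point): one of 4 to 6 loose look-alike plunger units (absent: None), 370 g: round steel foot 56 mm wide, 14 mm high; white barrel 40 mm diameter up to 80 mm; on top a grey sprung thumb button 26 mm wide, its face 102 mm above the underside. This point: on the axis, 50 mm above the underside; z up along the axis. Grip the barrel about 60 mm up
- plunger_d (a joint): how far the thumb button of unit d is depressed: 0 out, 0.012 m fully in. Sound spring: 8 N sinks it 5 to 6 mm, about 17 N bottoms it. Worn spring: about 6 N bottoms it at 12 mm. It springs back when let go
- ring_d (a joint): black drag ring (34 mm wide, 3 mm thick) of unit d, under its thumb button: 0 at the start, just below the button; the button pushes it down and it stays at the deepest point reached (m), within 1 mm. It cannot be put back
- unit_e_mid (a point): one of 4 to 6 loose look-alike plunger units (absent: None), 370 g: round steel foot 56 mm wide, 14 mm high; white barrel 40 mm diameter up to 80 mm; on top a grey sprung thumb button 26 mm wide, its face 102 mm above the underside. This point: on the axis, 50 mm above the underside; z up along the axis. Grip the barrel about 60 mm up
- plunger_e (a joint): how far the thumb button of unit e is depressed: 0 out, 0.012 m fully in. Sound spring: 8 N sinks it 5 to 6 mm, about 17 N bottoms it. Worn spring: about 6 N bottoms it at 12 mm. It springs back when let go
- ring_e (a joint): black drag ring (34 mm wide, 3 mm thick) of unit e, under its thumb button: 0 at the start, just below the button; the button pushes it down and it stays at the deepest point reached (m), within 1 mm. It cannot be put back
- unit_f_mid (a point): one of 4 to 6 loose look-alike plunger units (absent: None), 370 g: round steel foot 56 mm wide, 14 mm high; white barrel 40 mm diameter up to 80 mm; on top a grey sprung thumb button 26 mm wide, its face 102 mm above the underside. This point: on the axis, 50 mm above the underside; z up along the axis. Grip the barrel about 60 mm up
- plunger_f (a joint): how far the thumb button of unit f is depressed: 0 out, 0.012 m fully in. Sound spring: 8 N sinks it 5 to 6 mm, about 17 N bottoms it. Worn spring: about 6 N bottoms it at 12 mm. It springs back when let go
- ring_f (a joint): black drag ring (34 mm wide, 3 mm thick) of unit f, under its thumb button: 0 at the start, just below the button; the button pushes it down and it stays at the deepest point reached (m), within 1 mm. It cannot be put back
- caddy_floor (a point): centre of the inner floor of the fixed aluminium caddy, 6 mm above the bench, the place for sound units. Its x runs along it: inside +-105 mm between end walls; its y across: wall at y = -53 mm, open side at y = +58 mm. Walls 5 mm thick, tops 25 mm above the bench. Room for three units in a row along x, e.g. x = -68, 0, 68 mm at y = -12 mm, well behind the bar
- gate_pad (a point): centre of the top face of the black 36 x 30 mm press pad at the free end of the caddy's steel gate bar. The bar's hinge: caddy x = +98, y = +69 mm, 45 mm above the bench, axis along caddy y; the bar reaches towards caddy -x; the pad is 225 mm from the hinge, its face 7 mm above the bar's centre line. Raised: 180 mm above the bench; latched: at caddy x = -127, y = +69 mm, 52 mm above the bench
- gate (a joint): angle of the gate bar: 0 raised (35 degrees up), 0.61 rad level and latched. Its spring strut, beside the bar, pushes it up with about 6 N at the pad when raised, fading to 1 N near 0.45 rad; past about 0.47 rad the strut snaps over centre and is the catch: it pulls the bar down and holds it. Let go earlier, it springs right up again
- tray_in (a point): centre of the inner floor (5 mm above the bench) of the fixed grey scrap tray, an open box 220 mm along its x by 110 mm along its y, walls 5 mm thick and 30 mm high; the place for worn units, in a row along x with room for three (e.g. x = -68, 0, 68 mm)
- beaker: bystander: loose glass beaker 72 mm wide, 90 mm tall; origin at the centre of its underside. Leave alone
- tuberack: bystander: loose white rack of tubes, 90 x 150 x 85 mm; origin at the centre of its underside. Leave alone
There are look-alikes about, which are no part of the job. Leave any orange look-alike of the part that bears unit_f_mid alone.

How it is judged:
By the outcome, as a careful person would: the job done as asked, in the order asked, and still so for the second after the job is handed in, with the robot touching nothing.
Of unit_f, unit_b, unit_d only 2 to 3 are there at a start; the rules pass over those that are not, and their reading is None.
Of unit_a, unit_e, unit_c only 2 to 3 are there at a start; the rules pass over those that are not, and their reading is None.
At some moment in a run one of unit_a, unit_b, unit_c, unit_d, unit_e, unit_f may be knocked a few centimetres aside while the robot is not near it.
It also fails if it takes over 210 s, if anything falls off the work surface, if the arm or the gripper's body presses on something with over 40 N, if the wrist force passes 120 N, or if a joint passes its speed limit or range.

## Working session

There is one attempt and no reset: what is moved stays moved. The work goes in short steps, Python scripts to look and compute and a tool call to move; the robot and the scene stay as the last step left them, time stands still between calls to the robot, and variables do not carry over. Pictures are saved under pics/ and viewed, at most 14 in all, crops included, and the job is handed in when it is done.

Besides the shell and the picture viewer there is one more tool, called after "Call:" by a JSON object that holds its "api" and its "payload", one argument or row to a line. carry_out: Moves the arm, as the interface text tells. Its arguments: {"type":"object","properties":{"targets":{"type":"array"},"grip_force":{"type":"number"}},"required":["targets"]}

```bash
mkdir -p pics; cat > h.py <<'E'
import numpy as np, cv2
from cell import monitor, imaging, order
def snap(n,f=None):
    s=imaging.snapshot(n); s={k:np.array(v) for k,v in s.items()}
    if f: cv2.imwrite('pics/'+f,s['img'][:,:,::-1])
    return s
def ray(s,u,v,z):
    d=s['R'].T@np.linalg.solve(s['camera_matrix'],[u,v,1.]); c=-s['R'].T@s['t']
    return c+d*(z-c[2])/d[2]
def proj(s,X):
    p=s['camera_matrix']@(s['R']@np.array(X)+s['t']); return p[:2]/p[2]
E
python3 - <<'E'
from h import *
for n in('top','side'):
    s=snap(n,n+'0.png'); print(n,-s['R'].T@s['t'],s['camera_matrix'][0,0]); print(s['R'].round(3))
print(monitor.get_obs())
E
```

```text
top [0.42037895 0.0902229  1.04848078] 438.3926218876405
[[-0.011 -1.     0.012]
 [-0.997  0.01  -0.074]
 [ 0.074 -0.013 -0.997]]
side [0.39369954 1.10355671 0.73774844] 519.2224085925251
[[-0.995 -0.094  0.016]
 [-0.06   0.49  -0.869]
 [ 0.073 -0.867 -0.494]]
{'clock': 0.1, 'joints': array([ 1.15040630e+00,  4.91530277e-01,  1.55940956e+00,  1.51394133e-05,
        1.09169940e+00, -1.05564749e-01]), 'dq': array([-0.00080393, -0.00090316, -0.0020134 , -0.0008654 , -0.00037355,
       -0.00117324]), 'joint_torque': array([ 5.24894247e-03, -6.19443512e+01, -2.62030149e+01, -5.66675965e-06,
        2.87174567e-03,  2.06836899e-05]), 'ee_pos': array([0.19340074, 0.59410659, 0.23075967]), 'orientation': array([-4.92452722e-01, -3.10246698e+00,  1.58181764e-03]), 'contact_force': array([-0.68809373,  0.14865246, -0.66530897]), 'wrist_torque': array([ 0.03727402,  0.00382658, -0.00197702]), 'grip_force': 0.0, 'finger_gap': 0.08542192906795011}
```

View pics/top0.png

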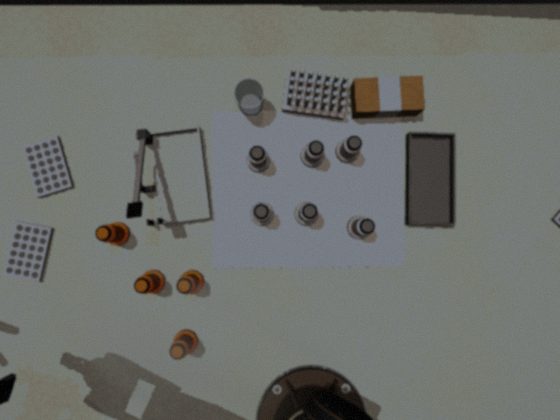

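View pics/side0.png

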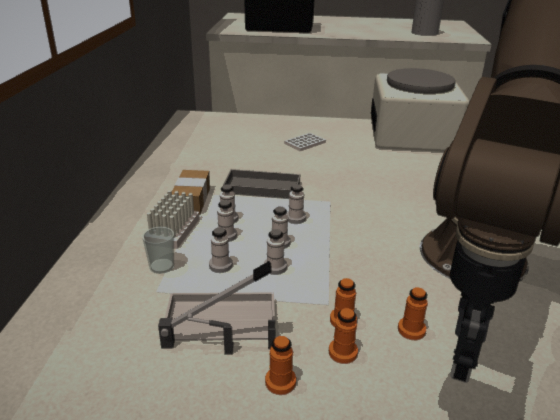

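The six white units are at about (257,158), (315,152), (350,147), (262,212), (308,212) and (363,228) in the top view. The orange ones at left, (113,233), (150,281), (190,281) and (184,344), are look-alikes. The caddy is at left (180,175) with its pad at (134,210), and the tray is at right (430,180).

```bash
python3 - <<'E'
from h import *
s=snap('top'); im=s['img'][:,:,::-1].copy()
a=cv2.resize(im[125:250,235:395],None,fx=5,fy=5,interpolation=cv2.INTER_CUBIC)[:600]
a=cv2.convertScaleAbs(a,alpha=1.8)
cv2.imwrite('pics/units.png',a)
b=cv2.resize(im[110:240,110:230],None,fx=4.6,fy=4.6,interpolation=cv2.INTER_CUBIC)
cv2.imwrite('pics/caddy.png',cv2.convertScaleAbs(b,alpha=1.8)); print(a.shape,b.shape)
for u,v in [(257,153),(316,147),(354,142),(262,210),(309,208),(368,226)]: print('top',ray(s,u,v,.102).round(3))
for u,v in [(405,133),(455,133),(455,226),(405,226)]: print('tray',ray(s,u,v,.03).round(3))
E
```

```text
(600, 800, 3) (598, 552, 3)
top [0.609 0.118 0.102]
top [ 0.622 -0.011  0.102]
top [ 0.632 -0.095  0.102]
top [0.484 0.108 0.102]
top [0.488 0.006 0.102]
top [ 0.447 -0.121  0.102]
tray [ 0.669 -0.231  0.03 ]
tray [ 0.668 -0.35   0.03 ]
tray [ 0.447 -0.341  0.03 ]
tray [ 0.449 -0.223  0.03 ]
```

View pics/units.png

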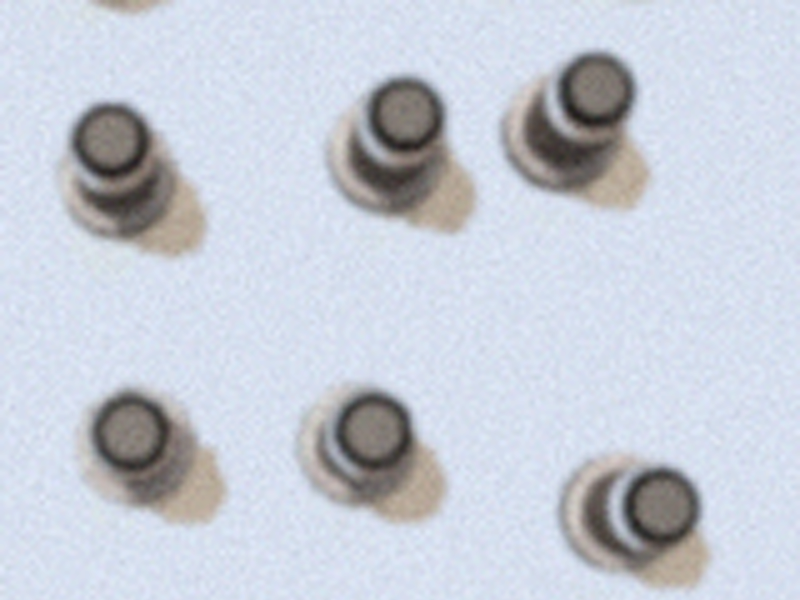

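View pics/caddy.png

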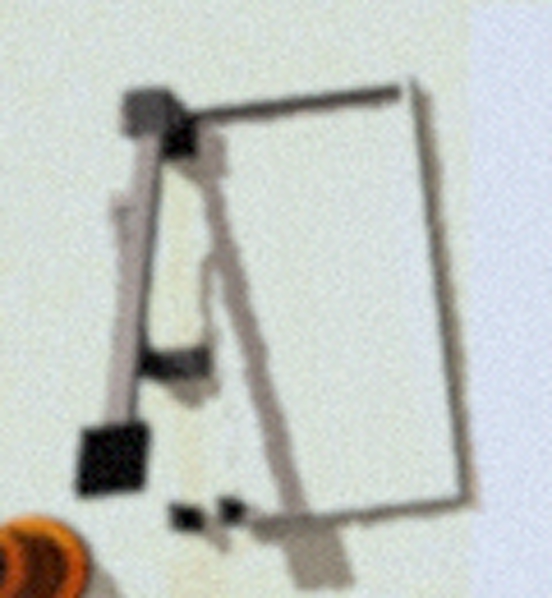

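```bash
cat >> h.py <<'E'
def circ(img,u0,v0,w=16,f=6):
    """centre of black-rimmed thumb button near (u0,v0): min-brightness rim circle via Hough"""
    x,y=int(u0)-w,int(v0)-w
    g=cv2.cvtColor(img[y:y+2*w,x:x+2*w],cv2.COLOR_RGB2GRAY); g=cv2.GaussianBlur(cv2.resize(g,None,fx=f,fy=f,interpolation=cv2.INTER_CUBIC),(0,0),2)
    c=cv2.HoughCircles(g,cv2.HOUGH_GRADIENT,1,200,param1=60,param2=8,minRadius=int(6.5*f),maxRadius=int(9.*f))
    if c is None: return None
    cx,cy,r=c[0][0]; return x+(cx+.5)/f-.5,y+(cy+.5)/f-.5,r/f
E
python3 - <<'E'
from h import *
s=snap('top'); sd=snap('side')
for u,v in [(257.4,152.8),(316,148),(354.2,143),(261.2,211.2),(309.8,211),(367.2,226.2)]:
    c=circ(s['img'],u,v); X=ray(s,c[0],c[1],.099); p=proj(sd,[*X[:2],.102])
    q=circ(sd['img'],*p) 
    print(np.round(c,1),X.round(4),'manual',ray(s,u,v,.102).round(4),'side px',p.round(1), 'foot',proj(sd,[*X[:2],0]).round(1))
C=[]
for a,b,sx in [(408,88,1),(465,497,-1)]:
    X=ray(s,110+a/4.6,110+b/4.6,.025); C.append(X); print('corner',X.round(4))
ax=(C[0]-C[1]); L=np.linalg.norm(ax[:2]); ex=ax[:2]/L; ey=np.array([-ex[1],ex[0]])
o=(C[0]+C[1])[:2]/2+ey*.0555
print('len',L,'yaw',np.degrees(np.arctan2(ex[1],ex[0])),'origin',o)
pad=ray(s,110+113/4.6,110+458/4.6,.18)
d=pad[:2]-o; print('pad',pad,'in caddy',d@ex,d@ey,'expect',98-225*np.cos(np.radians(35))-7*.57,69)
for X in (-.068,0,.068): print('slot',o+ex*X-ey*.012)
print('latched pad',o-ex*.127+ey*.069)
for q in ([98,69,45],[-127,69,52]): print(proj(s,[*(o+ex*q[0]/1e3+ey*q[1]/1e3),q[2]/1e3]))
np.savez('caddy.npz',o=o,ex=ex,ey=ey)
E
```

```text
[256.8 152.5   7.6] [0.611  0.1183 0.099 ] manual [0.6098 0.117  0.102 ] side px [219.4 230.2] foot [221.1 266.5]
[315.8 147.7   7.8] [ 0.6207 -0.0113  0.099 ] manual [ 0.6193 -0.0113  0.102 ] side px [225.6 202.4] foot [226.9 236.7]
[353.7 142.7   7.6] [ 0.6312 -0.0948  0.099 ] manual [ 0.6297 -0.0954  0.102 ] side px [227.4 186.7] foot [228.6 219.8]
[261.5 211.8   8. ] [0.4807 0.1092 0.099 ] manual [0.4819 0.1098 0.102 ] side px [276.7 231.7] foot [276.1 268. ]
[309.3 210.7   7.6] [0.4822 0.0053 0.099 ] manual [0.4813 0.0045 0.102 ] side px [280.2 209. ] foot [279.5 243.7]
[366.7 225.7   7.5] [ 0.4483 -0.1188  0.099 ] manual [ 0.4471 -0.1192  0.102 ] side px [297.2 186.6] foot [295.9 219.5]
corner [0.683  0.2576 0.025 ]
corner [0.4721 0.2283 0.025 ]
len 0.21301160508532618 yaw 7.907985211550913 origin [0.56990731 0.29795945]
pad [0.48254962 0.35852377 0.18      ] in caddy -0.07819434931476321 0.07200726377030511 expect -90.29920996502314 69
slot [0.50420496 0.27671795]
slot [0.5715583  0.28607357]
slot [0.63891164 0.29542918]
latched pad [0.43462185 0.34883029]
[144.36179426 138.22568601]
[156.09616908 234.53386173]
```

Call:
{"api": "carry_out", "payload": {
  "targets": [
    {"x": 0, "y": 0, "z": 0, "twist": -0.15, "fingers": 0},
    {"x": 0, "y": 0, "z": 0, "twist": -0.301, "fingers": 0},
    {"x": 0, "y": 0, "z": 0, "twist": -0.301, "fingers": 0},
    {"x": 0, "y": 0, "z": 0, "twist": -0.301, "fingers": 0},
    {"x": 0, "y": 0, "z": 0, "twist": -0.301, "fingers": 0}
  ]
}}

```text
clock: 0.75
ee_pos: [0.1935, 0.5943, 0.2313]
orientation: [-0.005, -3.142, -0.0]
contact_force: [-0.3, -0.5, -1.2]
finger_gap: 0.0127
grip_force: 0.0
```

Call:
{"api": "carry_out", "payload": {
  "targets": [
    {"x": -0.3837, "y": -0.6464, "z": 0, "twist": 0, "fingers": 0},
    {"x": -0.3837, "y": -0.6464, "z": 0, "twist": 0, "fingers": 0},
    {"x": -0.3837, "y": -0.6464, "z": 0, "twist": 0, "fingers": 0},
    {"x": -0.3837, "y": -0.6464, "z": 0, "twist": 0, "fingers": 0},
    {"x": -0.3837, "y": -0.6464, "z": 0, "twist": 0, "fingers": 0},
    {"x": -0.3837, "y": -0.6464, "z": 0, "twist": 0, "fingers": 0},
    {"x": -0.3837, "y": -0.6464, "z": 0, "twist": 0, "fingers": 0},
    {"x": -0.3837, "y": -0.6464, "z": 0, "twist": 0, "fingers": 0},
    {"x": -0.3837, "y": -0.6464, "z": 0, "twist": 0, "fingers": 0},
    {"x": -0.3837, "y": -0.6464, "z": 0, "twist": 0, "fingers": 0},
    {"x": -0.3837, "y": -0.6464, "z": 0, "twist": 0, "fingers": 0},
    {"x": -0.3837, "y": -0.6464, "z": 0, "twist": 0, "fingers": 0},
    {"x": -0.3837, "y": -0.6464, "z": 0, "twist": 0, "fingers": 0},
    {"x": -0.3837, "y": -0.6464, "z": 0.13, "twist": 0, "fingers": 0},
    {"x": -0.3837, "y": -0.6464, "z": 0.15, "twist": 0, "fingers": 0},
    {"x": -0.3837, "y": -0.6464, "z": 0.15, "twist": 0, "fingers": 0},
    {"x": -0.3837, "y": -0.6464, "z": 0.15, "twist": 0, "fingers": 0}
  ]
}}

```text
clock: 2.45
ee_pos: [0.4799, 0.1108, 0.117]
orientation: [0.001, -3.137, 0.0]
contact_force: [0.4, 0.9, 0.1]
finger_gap: 0.0
grip_force: 0.0
```

```bash
python3 - <<'E'
from h import *
s=snap('side'); print(monitor.get_obs()['ee_pos'],monitor.get_obs()['contact_force'],proj(s,monitor.get_obs()['ee_pos']))
a=cv2.resize(s['img'][130:290,190:340,::-1],None,fx=3.7,fy=3.7,interpolation=cv2.INTER_CUBIC)
cv2.imwrite('pics/s1.png',cv2.convertScaleAbs(a,alpha=1.5))
E
```

```text
[0.48076821 0.11079999 0.11850377] [-0.74709919  0.85449696 -0.17101279] [276.73386439 225.93233155]
```

View pics/s1.png

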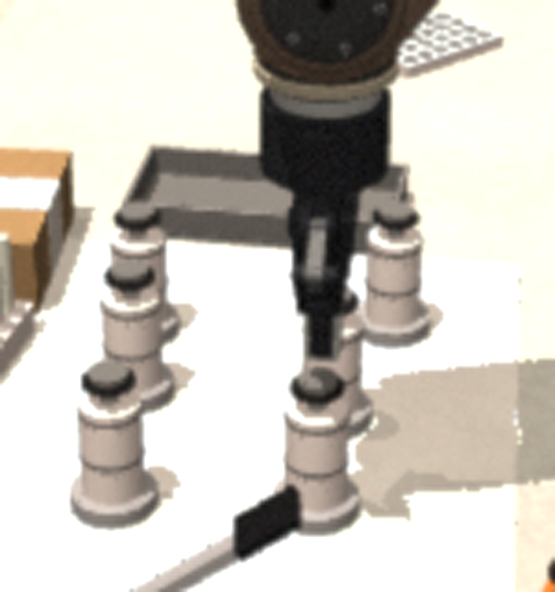

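The tip (320,357 in the crop) is centred over the first unit's button (318,382).

Call:
{"api": "carry_out", "payload": {
  "targets": [
    {"x": 0, "y": 0, "z": 0.015, "twist": 0, "fingers": 0},
    {"x": 0, "y": 0, "z": 0.022, "twist": 0, "fingers": 0},
    {"x": 0, "y": 0, "z": 0.026, "twist": 0, "fingers": 0},
    {"x": 0, "y": 0, "z": 0.026, "twist": 0, "fingers": 0},
    {"x": 0, "y": 0, "z": 0.026, "twist": 0, "fingers": 0},
    {"x": 0, "y": 0, "z": 0.026, "twist": 0, "fingers": 0}
  ]
}}

```text
clock: 3.1
ee_pos: [0.4816, 0.1097, 0.0997]
orientation: [-0.0, 3.141, 0.0]
contact_force: [-0.6, 1.3, 4.6]
finger_gap: 0.0
grip_force: 2.1
```

```bash
cat > f.py <<'E'
from h import *
import sys
F=[];Z=[]
for i in range(int(sys.argv[1]) if len(sys.argv)>1 else 3):
    imaging.snapshot('top'); o=monitor.get_obs(); F.append(o['contact_force']); Z.append(o['ee_pos'])
print('F',np.mean(F,0).round(2),'std',np.std(F,0).round(2),'P',np.mean(Z,0).round(4),np.std(Z,0).round(4),'t',o['clock'])
E
python3 f.py
```

```text
F [-0.44  1.65  4.47] std [0.21 0.12 0.32] P [0.4816 0.1097 0.0996] [0. 0. 0.] t 3.25
```

Call:
{"api": "carry_out", "payload": {
  "targets": [
    {"x": 0, "y": 0, "z": 0.0015, "twist": 0, "fingers": 0},
    {"x": 0, "y": 0, "z": 0.0031, "twist": 0, "fingers": 0},
    {"x": 0, "y": 0, "z": 0.0031, "twist": 0, "fingers": 0},
    {"x": 0, "y": 0, "z": 0.0031, "twist": 0, "fingers": 0}
  ]
}}

```text
clock: 3.65
ee_pos: [0.4817, 0.1097, 0.0972]
orientation: [-0.0, 3.141, 0.0]
contact_force: [-0.3, 2.2, 7.1]
finger_gap: -0.0001
grip_force: 3.7
```

```bash
python3 f.py
```

```text
F [-0.44  2.51  6.64] std [0.55 0.38 0.25] P [0.4817 0.1097 0.0972] [0. 0. 0.] t 3.8
```

Call:
{"api": "carry_out", "payload": {
  "targets": [
    {"x": 0, "y": 0, "z": 0.0011, "twist": 0, "fingers": 0},
    {"x": 0, "y": 0, "z": 0.0011, "twist": 0, "fingers": 0},
    {"x": 0, "y": 0, "z": 0.0011, "twist": 0, "fingers": 0}
  ]
}}

```text
clock: 4.1
ee_pos: [0.4817, 0.1097, 0.0965]
orientation: [-0.0, 3.141, 0.0]
contact_force: [-1.0, 2.4, 8.3]
finger_gap: -0.0001
grip_force: 4.2
```

```bash
python3 f.py
```

```text
F [-0.89  2.51  8.49] std [0.54 0.66 0.44] P [0.4817 0.1097 0.0965] [0. 0. 0.] t 4.25
```

Call:
{"api": "carry_out", "payload": {
  "targets": [
    {"x": 0, "y": 0, "z": -0.04, "twist": 0, "fingers": 0},
    {"x": -0.06, "y": 0.004, "z": -0.04, "twist": 0, "fingers": 0},
    {"x": -0.12, "y": 0.0108, "z": -0.04, "twist": 0, "fingers": 0},
    {"x": -0.1715, "y": 0.0108, "z": -0.04, "twist": 0, "fingers": 0},
    {"x": -0.1715, "y": 0.0108, "z": -0.04, "twist": 0, "fingers": 0},
    {"x": -0.1715, "y": 0.0108, "z": -0.02, "twist": 0, "fingers": 0},
    {"x": -0.1715, "y": 0.0108, "z": -0.02, "twist": 0, "fingers": 0}
  ]
}}

```text
clock: 4.95
ee_pos: [0.6087, 0.1175, 0.1092]
orientation: [0.0, -3.138, 0.001]
contact_force: [-0.0, 0.3, 0.3]
finger_gap: -0.0001
grip_force: 0.0
```

```bash
cat > u.py <<'E'
from h import *
s=snap('top'); P=dict(U1=(256.8,152.5),U2=(315.8,147.7),U3=(353.7,142.7),U4=(261.5,211.8),U5=(309.3,210.7),U6=(366.7,225.7))
for k,(u,v) in P.items():
    c=circ(s['img'],u,v)
    if c is None: print(k,None); continue
    d=cv2.cvtColor(s['img'],cv2.COLOR_RGB2GRAY)[int(v)-2:int(v)+3,int(u)-2:int(u)+3].mean()
    print(k,np.round(c,1),(np.array(c[:2])-(u,v)).round(1),'centre grey',d.round(),ray(s,*c[:2],.1)[:2].round(4))
o=monitor.get_obs(); print('tcp',o['ee_pos'],'F',o['contact_force'],o['clock'],'tcp px',proj(s,o['ee_pos']))
E
python3 u.py; python3 f.py 2
```

```text
U1 None
U2 [315.7 147.5   7.6] [-0.1 -0.2] centre grey 114.0 [ 0.6209 -0.0108]
U3 [353.7 142.8   7.5] [-0.   0.1] centre grey 112.0 [ 0.6306 -0.0946]
U4 None
U5 [310.8 224.    8.3] [ 1.5 13.3] centre grey 29.0 [0.4532 0.0026]
U6 [366.7 225.7   7.5] [-0. -0.] centre grey 113.0 [ 0.4483 -0.1185]
tcp [0.60910533 0.11754859 0.11019402] F [-0.57455312 -0.54162653  0.26314405] 5.0 tcp px [257.03125811 152.35421046]
F [0.04 0.14 0.51] std [0.3  0.01 0.59] P [0.6096 0.1177 0.1112] [0.0001 0.     0.0002] t 5.1
```

Call:
{"api": "carry_out", "payload": {
  "targets": [
    {"x": 0, "y": 0, "z": 0.009, "twist": 0, "fingers": 0},
    {"x": 0, "y": 0, "z": 0.015, "twist": 0, "fingers": 0},
    {"x": 0, "y": 0, "z": 0.0183, "twist": 0, "fingers": 0},
    {"x": 0, "y": 0, "z": 0.0183, "twist": 0, "fingers": 0},
    {"x": 0, "y": 0, "z": 0.0183, "twist": 0, "fingers": 0},
    {"x": 0, "y": 0, "z": 0.0183, "twist": 0, "fingers": 0}
  ]
}}

```text
clock: 5.7
ee_pos: [0.6101, 0.1178, 0.0976]
orientation: [-0.001, 3.141, 0.0]
contact_force: [-0.1, 0.1, 3.2]
finger_gap: 0.0001
grip_force: 1.2
```

```bash
python3 f.py
```

```text
F [-0.05 -0.53  2.23] std [0.12 0.5  0.17] P [0.6101 0.1178 0.0976] [0. 0. 0.] t 5.85
```

Call:
{"api": "carry_out", "payload": {
  "targets": [
    {"x": 0, "y": 0, "z": 0.0048, "twist": 0, "fingers": 0},
    {"x": 0, "y": 0, "z": 0.0096, "twist": 0, "fingers": 0},
    {"x": 0, "y": 0, "z": 0.0096, "twist": 0, "fingers": 0},
    {"x": 0, "y": 0, "z": 0.0096, "twist": 0, "fingers": 0}
  ]
}}

```text
clock: 6.25
ee_pos: [0.6102, 0.1178, 0.0901]
orientation: [-0.001, 3.141, 0.0]
contact_force: [0.0, -0.2, 5.6]
finger_gap: 0.0002
grip_force: 2.5
```

```bash
python3 f.py
```

```text
F [0.11 0.02 4.36] std [0.5  0.25 0.53] P [0.6101 0.1178 0.0901] [0. 0. 0.] t 6.4
```

Call:
{"api": "carry_out", "payload": {
  "targets": [
    {"x": 0, "y": 0, "z": 0.0005, "twist": 0, "fingers": 0},
    {"x": 0, "y": 0, "z": 0.0005, "twist": 0, "fingers": 0},
    {"x": 0, "y": 0, "z": 0.0005, "twist": 0, "fingers": 0}
  ]
}}

```text
clock: 6.7
ee_pos: [0.6101, 0.1178, 0.09]
orientation: [-0.001, 3.141, 0.0]
contact_force: [-1.5, -0.1, 7.8]
finger_gap: -0.0
grip_force: 3.6
```

```bash
python3 f.py
```

```text
F [-0.39 -0.53  7.35] std [0.24 0.27 0.14] P [0.6102 0.1178 0.09  ] [0. 0. 0.] t 6.85
```

Call:
{"api": "carry_out", "payload": {
  "targets": [
    {"x": 0, "y": 0, "z": -0.045, "twist": 0, "fingers": 0},
    {"x": -0.006, "y": -0.06, "z": -0.05, "twist": 0, "fingers": 0},
    {"x": -0.0135, "y": -0.12, "z": -0.05, "twist": 0, "fingers": 0},
    {"x": -0.0135, "y": -0.1719, "z": -0.05, "twist": 0, "fingers": 0},
    {"x": -0.0135, "y": -0.1719, "z": -0.05, "twist": 0, "fingers": 0},
    {"x": -0.0135, "y": -0.1719, "z": -0.05, "twist": 0, "fingers": 0},
    {"x": -0.0135, "y": -0.1719, "z": -0.03, "twist": 0, "fingers": 0},
    {"x": -0.0135, "y": -0.1719, "z": -0.02, "twist": 0, "fingers": 0},
    {"x": -0.0135, "y": -0.1719, "z": -0.014, "twist": 0, "fingers": 0},
    {"x": -0.0135, "y": -0.1719, "z": -0.0105, "twist": 0, "fingers": 0},
    {"x": -0.0135, "y": -0.1719, "z": -0.0105, "twist": 0, "fingers": 0},
    {"x": -0.0135, "y": -0.1719, "z": -0.0105, "twist": 0, "fingers": 0},
    {"x": -0.0135, "y": -0.1719, "z": -0.0105, "twist": 0, "fingers": 0}
  ]
}}

```text
clock: 8.15
ee_pos: [0.6205, -0.011, 0.0981]
orientation: [-0.001, 3.141, 0.0]
contact_force: [-0.2, 0.4, 2.3]
finger_gap: -0.0001
grip_force: 1.1
```

```bash
python3 f.py;python3 u.py
```

```text
F [-0.45  1.56  2.19] std [0.06 0.87 0.9 ] P [ 0.6205 -0.0111  0.0981] [0. 0. 0.] t 8.3
U1 [257.  153.3   7.3] [0.2 0.8] centre grey 132.0 [0.609  0.1179]
U2 None
U3 None
U4 [260.8 211.    7.6] [-0.7 -0.8] centre grey 134.0 [0.4824 0.1106]
U5 None
U6 None
tcp [ 0.62045735 -0.01116236  0.09793887] F [-0.96711085  1.99504599  1.97312505] 8.35 tcp px [315.72523975 147.87659932]
```

Call:
{"api": "carry_out", "payload": {
  "targets": [
    {"x": 0, "y": 0, "z": 0.002, "twist": 0, "fingers": 0},
    {"x": 0, "y": 0, "z": 0.002, "twist": 0, "fingers": 0},
    {"x": 0, "y": 0, "z": 0.002, "twist": 0, "fingers": 0}
  ]
}}

```text
clock: 8.65
ee_pos: [0.6204, -0.0111, 0.0962]
orientation: [-0.001, 3.141, 0.0]
contact_force: [0.1, 2.2, 2.6]
finger_gap: -0.0003
grip_force: 1.4
```

```bash
python3 f.py 4
```

```text
F [0.26 1.4  3.  ] std [0.21 0.34 0.36] P [ 0.6204 -0.0111  0.0962] [0. 0. 0.] t 8.85
```

Call:
{"api": "carry_out", "payload": {
  "targets": [
    {"x": 0, "y": 0, "z": 0.004, "twist": 0, "fingers": 0},
    {"x": 0, "y": 0, "z": 0.0075, "twist": 0, "fingers": 0},
    {"x": 0, "y": 0, "z": 0.0082, "twist": 0, "fingers": 0},
    {"x": 0, "y": 0, "z": 0.0082, "twist": 0, "fingers": 0},
    {"x": 0, "y": 0, "z": 0.0082, "twist": 0, "fingers": 0}
  ]
}}

```text
clock: 9.35
ee_pos: [0.6204, -0.0111, 0.0901]
orientation: [-0.001, 3.141, 0.0]
contact_force: [0.6, 1.9, 5.8]
finger_gap: 0.0001
grip_force: 2.8
```

```bash
python3 f.py 4
```

```text
F [-0.05  2.62  5.75] std [0.19 0.2  0.78] P [ 0.6204 -0.0111  0.0901] [0. 0. 0.] t 9.55
```

Call:
{"api": "carry_out", "payload": {
  "targets": [
    {"x": 0, "y": 0, "z": 0.0004, "twist": 0, "fingers": 0},
    {"x": 0, "y": 0, "z": 0.0004, "twist": 0, "fingers": 0},
    {"x": 0, "y": 0, "z": 0.0004, "twist": 0, "fingers": 0}
  ]
}}

```text
clock: 9.85
ee_pos: [0.6204, -0.0111, 0.09]
orientation: [-0.001, 3.141, 0.0]
contact_force: [-0.7, 2.7, 7.9]
finger_gap: -0.0002
grip_force: 4.0
```

```bash
python3 f.py 4
```

```text
F [-0.68  2.02  8.1 ] std [0.16 0.37 0.57] P [ 0.6204 -0.0111  0.09  ] [0. 0. 0.] t 10.05
```

Call:
{"api": "carry_out", "payload": {
  "targets": [
    {"x": 0, "y": 0, "z": -0.045, "twist": 0, "fingers": 0},
    {"x": -0.006, "y": -0.06, "z": -0.05, "twist": 0, "fingers": 0},
    {"x": -0.0137, "y": -0.1119, "z": -0.05, "twist": 0, "fingers": 0},
    {"x": -0.0137, "y": -0.1119, "z": -0.05, "twist": 0, "fingers": 0},
    {"x": -0.0137, "y": -0.1119, "z": -0.05, "twist": 0, "fingers": 0},
    {"x": -0.0137, "y": -0.1119, "z": -0.03, "twist": 0, "fingers": 0},
    {"x": -0.0137, "y": -0.1119, "z": -0.02, "twist": 0, "fingers": 0},
    {"x": -0.0137, "y": -0.1119, "z": -0.014, "twist": 0, "fingers": 0},
    {"x": -0.0137, "y": -0.1119, "z": -0.01, "twist": 0, "fingers": 0},
    {"x": -0.0137, "y": -0.1119, "z": -0.01, "twist": 0, "fingers": 0},
    {"x": -0.0137, "y": -0.1119, "z": -0.01, "twist": 0, "fingers": 0},
    {"x": -0.0137, "y": -0.1119, "z": -0.01, "twist": 0, "fingers": 0}
  ]
}}

```text
clock: 11.25
ee_pos: [0.6305, -0.0943, 0.0975]
orientation: [0.002, -3.141, -0.0]
contact_force: [-2.3, 1.0, 7.8]
finger_gap: -0.0002
grip_force: 3.6
```

```bash
python3 f.py 4;python3 u.py
```

```text
F [-3.11  1.58  7.38] std [0.33 0.57 0.32] P [ 0.6304 -0.0943  0.0976] [0. 0. 0.] t 11.45
U1 [256.7 153.5   7.4] [-0.1  1. ] centre grey 132.0 [0.6086 0.1187]
U2 [315.2 148.3   7.2] [-0.6  0.6] centre grey 128.0 [ 0.619  -0.0097]
U3 None
U4 None
U5 [309.7 210.2   7. ] [ 0.4 -0.5] centre grey 47.0 [0.4832 0.0046]
U6 None
tcp [ 0.63043522 -0.09431107  0.09757795] F [-2.62292981  1.88959539  7.94326408] 11.5 tcp px [353.31198899 143.13433392]
```

Call:
{"api": "carry_out", "payload": {
  "targets": [
    {"x": 0, "y": 0, "z": 0.0006, "twist": 0, "fingers": 0},
    {"x": 0, "y": 0, "z": 0.0006, "twist": 0, "fingers": 0},
    {"x": 0, "y": 0, "z": 0.0006, "twist": 0, "fingers": 0}
  ]
}}

```text
clock: 11.8
ee_pos: [0.6304, -0.0943, 0.0972]
orientation: [0.002, -3.141, -0.0]
contact_force: [-3.4, 2.5, 7.5]
finger_gap: 0.0
grip_force: 3.8
```

```bash
python3 f.py 6
```

```text
F [-2.45  1.72  7.79] std [0.41 0.4  0.43] P [ 0.6304 -0.0943  0.0972] [0. 0. 0.] t 12.1
```

Call:
{"api": "carry_out", "payload": {
  "targets": [
    {"x": 0, "y": 0, "z": 0.0005, "twist": 0, "fingers": 0},
    {"x": 0, "y": 0, "z": 0.0005, "twist": 0, "fingers": 0},
    {"x": 0, "y": 0, "z": 0.0005, "twist": 0, "fingers": 0},
    {"x": 0, "y": 0, "z": -0.035, "twist": 0, "fingers": 0},
    {"x": 0.06, "y": -0.01, "z": -0.04, "twist": 0, "fingers": 0},
    {"x": 0.12, "y": -0.02, "z": -0.04, "twist": 0, "fingers": 0},
    {"x": 0.18, "y": -0.03, "z": -0.04, "twist": 0, "fingers": 0},
    {"x": 0.2436, "y": -0.0329, "z": -0.04, "twist": 0, "fingers": 0},
    {"x": 0.2436, "y": -0.0329, "z": -0.04, "twist": 0, "fingers": 0},
    {"x": 0.2436, "y": -0.0329, "z": -0.04, "twist": 0, "fingers": 0},
    {"x": 0.2436, "y": -0.0329, "z": -0.025, "twist": 0, "fingers": 0},
    {"x": 0.2436, "y": -0.0329, "z": -0.01, "twist": 0, "fingers": 0},
    {"x": 0.2436, "y": -0.0329, "z": -0.004, "twist": 0, "fingers": 0},
    {"x": 0.2436, "y": -0.0329, "z": -0.0004, "twist": 0, "fingers": 0},
    {"x": 0.2436, "y": -0.0329, "z": -0.0004, "twist": 0, "fingers": 0},
    {"x": 0.2436, "y": -0.0329, "z": -0.0004, "twist": 0, "fingers": 0},
    {"x": 0.2436, "y": -0.0329, "z": -0.0004, "twist": 0, "fingers": 0}
  ]
}}

```text
clock: 13.8
ee_pos: [0.4487, -0.1198, 0.0969]
orientation: [-0.001, 3.141, -0.0]
contact_force: [1.1, 1.7, 8.1]
finger_gap: 0.0001
grip_force: 3.9
```

```bash
python3 f.py 4;python3 u.py
```

```text
F [1.25 1.29 7.95] std [0.33 0.56 0.44] P [ 0.4487 -0.1197  0.097 ] [0. 0. 0.] t 14.0
U1 [256.8 153.3   7.3] [0.  0.8] centre grey 101.0 [0.609  0.1183]
U2 [315.2 148.    7.4] [-0.6  0.3] centre grey 100.0 [ 0.6198 -0.0097]
U3 [353.5 143.3   7.6] [-0.2  0.6] centre grey 98.0 [ 0.6295 -0.0942]
U4 [260.7 211.2   7.8] [-0.8 -0.6] centre grey 103.0 [0.4821 0.111 ]
U5 [309.2 210.7   7.6] [-0.1 -0. ] centre grey 102.0 [0.4821 0.0057]
U6 None
tcp [ 0.44867627 -0.11974506  0.09696052] F [1.90371885 2.0440855  7.49698313] 14.05 tcp px [366.91109085 225.52849276]
```

Call:
{"api": "carry_out", "payload": {
  "targets": [
    {"x": 0, "y": 0, "z": -0.035, "twist": 0, "fingers": 0},
    {"x": -0.02, "y": 0.06, "z": -0.04, "twist": 0, "fingers": 0},
    {"x": -0.04, "y": 0.12, "z": -0.04, "twist": 0, "fingers": 0},
    {"x": -0.0444, "y": 0.1666, "z": -0.04, "twist": 0, "fingers": 0},
    {"x": -0.0444, "y": 0.1666, "z": -0.04, "twist": 0, "fingers": 0},
    {"x": -0.0444, "y": 0.1666, "z": -0.04, "twist": 0, "fingers": 0},
    {"x": -0.0444, "y": 0.1666, "z": -0.025, "twist": 0, "fingers": 0},
    {"x": -0.0444, "y": 0.1666, "z": -0.01, "twist": 0, "fingers": 0},
    {"x": -0.0444, "y": 0.1666, "z": -0.004, "twist": 0, "fingers": 0},
    {"x": -0.0444, "y": 0.1666, "z": -0.0008, "twist": 0, "fingers": 0},
    {"x": -0.0444, "y": 0.1666, "z": -0.0008, "twist": 0, "fingers": 0},
    {"x": -0.0444, "y": 0.1666, "z": -0.0008, "twist": 0, "fingers": 0},
    {"x": -0.0444, "y": 0.1666, "z": -0.0008, "twist": 0, "fingers": 0}
  ]
}}

```text
clock: 15.35
ee_pos: [0.4812, 0.0051, 0.098]
orientation: [-0.001, 3.141, 0.0]
contact_force: [-1.4, -1.0, 3.6]
finger_gap: 0.0001
grip_force: 1.2
```

```bash
python3 f.py 4
```

```text
F [-0.6  -2.18  2.98] std [0.38 0.29 0.38] P [0.4812 0.0051 0.0979] [0. 0. 0.] t 15.55
```

Call:
{"api": "carry_out", "payload": {
  "targets": [
    {"x": 0, "y": 0, "z": 0.002, "twist": 0, "fingers": 0},
    {"x": 0, "y": 0, "z": 0.002, "twist": 0, "fingers": 0},
    {"x": 0, "y": 0, "z": 0.002, "twist": 0, "fingers": 0}
  ]
}}

```text
clock: 15.85
ee_pos: [0.4812, 0.0052, 0.0962]
orientation: [-0.001, 3.142, 0.0]
contact_force: [-1.2, -2.2, 3.3]
finger_gap: -0.0001
grip_force: 1.4
```

```bash
python3 f.py 4
```

```text
F [-0.65 -1.8   2.41] std [0.51 0.61 0.48] P [0.4812 0.0052 0.0962] [0. 0. 0.] t 16.05
```

Worn. Bottom it the same way.

Call:
{"api": "carry_out", "payload": {
  "targets": [
    {"x": 0, "y": 0, "z": 0.004, "twist": 0, "fingers": 0},
    {"x": 0, "y": 0, "z": 0.0075, "twist": 0, "fingers": 0},
    {"x": 0, "y": 0, "z": 0.0083, "twist": 0, "fingers": 0},
    {"x": 0, "y": 0, "z": 0.0083, "twist": 0, "fingers": 0},
    {"x": 0, "y": 0, "z": 0.0083, "twist": 0, "fingers": 0}
  ]
}}

```text
clock: 16.55
ee_pos: [0.4812, 0.0051, 0.09]
orientation: [-0.001, 3.141, -0.0]
contact_force: [-2.0, -3.2, 7.9]
finger_gap: -0.0002
grip_force: 3.8
```

```bash
python3 f.py 4
```

```text
F [-1.93 -2.32  7.46] std [0.28 0.59 0.14] P [0.4812 0.0051 0.09  ] [0. 0. 0.] t 16.75
```

Call:
{"api": "carry_out", "payload": {
  "targets": [
    {"x": 0, "y": 0, "z": -0.06, "twist": 0, "fingers": 0},
    {"x": 0, "y": 0, "z": -0.07, "twist": 0, "fingers": 64},
    {"x": 0, "y": 0, "z": -0.07, "twist": 0, "fingers": 64},
    {"x": 0, "y": 0, "z": -0.07, "twist": 0, "fingers": 64},
    {"x": 0, "y": 0, "z": -0.07, "twist": 0, "fingers": 64},
    {"x": 0, "y": 0, "z": -0.07, "twist": 0, "fingers": 64}
  ]
}}

```text
clock: 17.35
ee_pos: [0.4808, 0.0052, 0.1416]
orientation: [0.001, -3.14, -0.001]
contact_force: [-0.6, 0.5, 0.1]
finger_gap: 0.0644
grip_force: 0.0
```

```bash
python3 - <<'E'
from h import *
s=snap('side'); o=monitor.get_obs(); print(o['ee_pos'],o['finger_gap'],proj(s,[.4815,.0052,.1]))
a=cv2.resize(s['img'][165:285,195:335,::-1],None,fx=5,fy=5,interpolation=cv2.INTER_CUBIC)
cv2.imwrite('pics/s2.png',cv2.convertScaleAbs(a,alpha=1.6))
E
python3 u.py
```

```text
[0.48086969 0.00521614 0.14172018] 0.06371897239656321 [280.48129441 209.7337757 ]
U1 [257.  153.2   7.4] [0.2 0.7] centre grey 94.0 [0.6094 0.1179]
U2 [315.3 148.2   7.4] [-0.5  0.5] centre grey 93.0 [ 0.6194 -0.0101]
U3 [353.5 142.8   7.4] [-0.2  0.1] centre grey 90.0 [ 0.6306 -0.0943]
U4 [260.5 211.2   7.7] [-1.  -0.6] centre grey 95.0 [0.4821 0.1113]
U5 None
U6 None
tcp [0.48094743 0.00517391 0.14185321] F [-0.81331396 -0.49207911 -0.25213316] 17.45 tcp px [311.21400492 209.90291532]
```

View pics/s2.png

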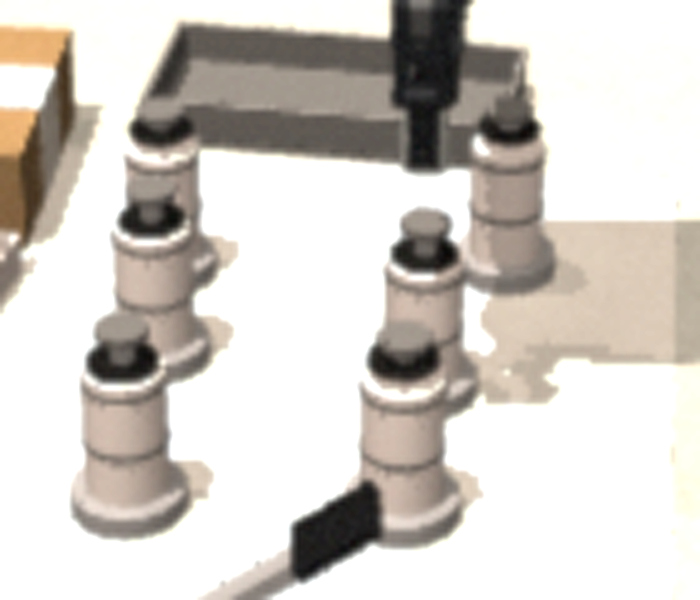

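The rings agree with the forces. At U1 (122,355), U2 (152,215) and U5 (425,250) they sit on the barrel, so these are worn. At U3 (163,128), U4 (403,355) and U6 (510,127) they are half-way, so these are sound.

Call:
{"api": "carry_out", "payload": {
  "grip_force": 40,
  "targets": [
    {"x": 0, "y": 0, "z": 0.06, "twist": 0, "fingers": 64},
    {"x": 0, "y": 0, "z": 0.11, "twist": 0, "fingers": 64},
    {"x": 0, "y": 0, "z": 0.136, "twist": 0, "fingers": 64},
    {"x": 0, "y": 0, "z": 0.136, "twist": 0, "fingers": 64},
    {"x": 0, "y": 0, "z": 0.136, "twist": 0, "fingers": 64},
    {"x": 0, "y": 0, "z": 0.136, "twist": 0, "fingers": 20},
    {"x": 0, "y": 0, "z": 0.136, "twist": 0, "fingers": 20},
    {"x": 0, "y": 0, "z": 0.136, "twist": 0, "fingers": 20},
    {"x": 0, "y": 0, "z": 0.136, "twist": 0, "fingers": 20},
    {"x": 0, "y": 0, "z": 0.136, "twist": 0, "fingers": 20}
  ]
}}

```text
clock: 18.45
ee_pos: [0.4817, 0.0052, 0.0418]
orientation: [-0.001, 3.139, -0.0]
contact_force: [-0.8, 1.9, 7.0]
finger_gap: 0.0393
grip_force: 39.7
```

```bash
python3 f.py 2
```

```text
F [-0.64  1.27  6.19] std [0.12 0.49 0.26] P [0.4817 0.0052 0.0418] [0. 0. 0.] t 18.55
```

Call:
{"api": "carry_out", "payload": {
  "targets": [
    {"x": 0, "y": 0, "z": -0.06, "twist": 0, "fingers": 20},
    {"x": 0, "y": 0, "z": -0.12, "twist": 0, "fingers": 20},
    {"x": 0, "y": 0, "z": -0.18, "twist": 0, "fingers": 20},
    {"x": -0.0113, "y": -0.05, "z": -0.2, "twist": 0, "fingers": 20},
    {"x": -0.0113, "y": -0.11, "z": -0.2, "twist": 0, "fingers": 20},
    {"x": -0.0113, "y": -0.17, "z": -0.2, "twist": 0, "fingers": 20},
    {"x": -0.0113, "y": -0.23, "z": -0.2, "twist": 0, "fingers": 20},
    {"x": -0.0113, "y": -0.29, "z": -0.2, "twist": 0, "fingers": 20},
    {"x": -0.0113, "y": -0.35, "z": -0.2, "twist": 0, "fingers": 20},
    {"x": -0.0113, "y": -0.385, "z": -0.2, "twist": 0, "fingers": 20},
    {"x": -0.0113, "y": -0.385, "z": -0.2, "twist": 0, "fingers": 20},
    {"x": -0.0113, "y": -0.385, "z": -0.2, "twist": 0, "fingers": 20}
  ]
}}

```text
clock: 19.75
ee_pos: [0.4891, -0.2836, 0.1905]
orientation: [-0.001, -3.141, -0.001]
contact_force: [-0.0, 0.6, -5.2]
finger_gap: 0.0391
grip_force: 43.2
```

```bash
cat > v.py <<'E'
from h import *
import sys
s=snap('top'); o=monitor.get_obs(); print('tcp',o['ee_pos'].round(4),'gap',o['finger_gap'].round(4) if hasattr(o['finger_gap'],'round') else o['finger_gap'],'F',o['contact_force'].round(1),o['clock'])
cv2.imwrite('pics/'+sys.argv[1],cv2.convertScaleAbs(cv2.resize(s['img'][60:340,60:480,::-1],None,fx=1.9,fy=1.9,interpolation=cv2.INTER_CUBIC),alpha=1.6))
E
python3 v.py t3.png; python3 u.py
```

```text
tcp [ 0.4893 -0.2829  0.1905] gap 0.03914333299322261 F [ 0.3 -0.4 -4.3] 19.8
U1 [256.8 153.3   7.3] [0.  0.8] centre grey 86.0 [0.609  0.1183]
U2 [315.5 148.    7.5] [-0.3  0.3] centre grey 84.0 [ 0.6198 -0.0104]
U3 [353.5 142.7   7.5] [-0.2 -0. ] centre grey 82.0 [ 0.6309 -0.0943]
U4 [260.7 210.8   7.6] [-0.8 -1. ] centre grey 88.0 [0.4828 0.1109]
U5 None
U6 [366.5 225.7   7.6] [-0.2 -0. ] centre grey 84.0 [ 0.4483 -0.1182]
tcp [ 0.48951562 -0.2825821   0.19063926] F [ 0.18924111  0.40742416 -4.89196667] 19.85 tcp px [459.04699274 202.45403001]
```

View pics/t3.png

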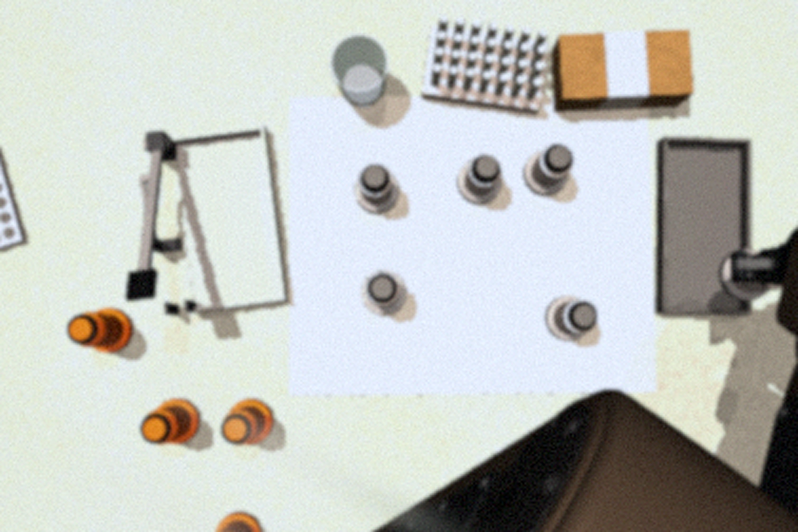

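The unit hangs over the tray, and the other five stand where they were.

Call:
{"api": "carry_out", "payload": {
  "targets": [
    {"x": 0, "y": 0, "z": 0.06, "twist": 0, "fingers": 20},
    {"x": 0, "y": 0, "z": 0.12, "twist": 0, "fingers": 20},
    {"x": 0, "y": 0, "z": 0.165, "twist": 0, "fingers": 20},
    {"x": 0, "y": 0, "z": 0.18, "twist": 0, "fingers": 20},
    {"x": 0, "y": 0, "z": 0.188, "twist": 0, "fingers": 20},
    {"x": 0, "y": 0, "z": 0.191, "twist": 0, "fingers": 20},
    {"x": 0, "y": 0, "z": 0.191, "twist": 0, "fingers": 20},
    {"x": 0, "y": 0, "z": 0.191, "twist": 0, "fingers": 20}
  ]
}}

```text
clock: 20.65
ee_pos: [0.4902, -0.2839, 0.0485]
orientation: [-0.001, 3.14, -0.002]
contact_force: [-0.0, 0.4, -3.8]
finger_gap: 0.0392
grip_force: 42.9
```

```bash
python3 f.py 3
```

```text
F [ 0.19 -0.36 -4.49] std [0.36 0.56 0.56] P [ 0.4901 -0.2838  0.0482] [0.0001 0.     0.0002] t 20.8
```

Call:
{"api": "carry_out", "payload": {
  "targets": [
    {"x": 0, "y": 0, "z": 0.002, "twist": 0, "fingers": 20},
    {"x": 0, "y": 0, "z": 0.002, "twist": 0, "fingers": 20},
    {"x": 0, "y": 0, "z": 0.002, "twist": 0, "fingers": 64},
    {"x": 0, "y": 0, "z": 0.002, "twist": 0, "fingers": 64},
    {"x": 0, "y": 0, "z": 0.002, "twist": 0, "fingers": 64},
    {"x": 0, "y": 0, "z": 0.002, "twist": 0, "fingers": 64},
    {"x": 0, "y": 0, "z": -0.05, "twist": 0, "fingers": 64},
    {"x": 0, "y": 0, "z": -0.11, "twist": 0, "fingers": 64},
    {"x": 0, "y": 0, "z": -0.17, "twist": 0, "fingers": 64},
    {"x": 0, "y": 0, "z": -0.19, "twist": 0, "fingers": 64},
    {"x": -0.1733, "y": 0.364, "z": -0.19, "twist": 0, "fingers": 64},
    {"x": -0.1733, "y": 0.364, "z": -0.19, "twist": 0, "fingers": 64},
    {"x": -0.1733, "y": 0.364, "z": -0.19, "twist": 0, "fingers": 64},
    {"x": -0.1733, "y": 0.364, "z": -0.19, "twist": 0, "fingers": 64},
    {"x": -0.1733, "y": 0.364, "z": -0.19, "twist": 0, "fingers": 64},
    {"x": -0.1733, "y": 0.364, "z": -0.19, "twist": 0, "fingers": 64},
    {"x": -0.1733, "y": 0.364, "z": -0.19, "twist": 0, "fingers": 64},
    {"x": -0.1733, "y": 0.364, "z": -0.19, "twist": 0, "fingers": 64},
    {"x": -0.1733, "y": 0.364, "z": -0.19, "twist": 0, "fingers": 64}
  ]
}}

```text
clock: 22.7
ee_pos: [0.6192, -0.0113, 0.1896]
orientation: [-0.0, -3.141, 0.0]
contact_force: [0.0, -0.5, -0.9]
finger_gap: 0.0639
grip_force: 0.0
```

```bash
cat >> u.py <<'E'
X=[float(a) for a in __import__('sys').argv[1:3]]
if X:
    q=proj(s,[*X,.105]); c=circ(s['img'],*q); print('placed', c is not None and ray(s,*c[:2],.105)[:2].round(4), 'px',c)
E
python3 u.py .49 -.284
```

```text
U1 [256.7 153.3   7.4] [-0.1  0.8] centre grey 125.0 [0.609  0.1187]
U2 None
U3 None
U4 [260.7 211.2   7.7] [-0.8 -0.6] centre grey 126.0 [0.4821 0.111 ]
U5 None
U6 None
tcp [ 0.6191508  -0.01173541  0.18970201] F [-0.40720434  0.8757218  -0.17382712] 22.75 tcp px [320.76707352 138.89934612]
placed [ 0.487  -0.2732] px (np.float32(437.83334), np.float32(207.0), np.float32(8.166667))
```

Call:
{"api": "carry_out", "payload": {
  "targets": [
    {"x": 0, "y": 0, "z": 0.06, "twist": 0, "fingers": 64},
    {"x": 0, "y": 0, "z": 0.12, "twist": 0, "fingers": 64},
    {"x": 0, "y": 0, "z": 0.18, "twist": 0, "fingers": 64},
    {"x": 0, "y": 0, "z": 0.2, "twist": 0, "fingers": 64},
    {"x": 0, "y": 0, "z": 0.2, "twist": 0, "fingers": 64},
    {"x": 0, "y": 0, "z": 0.2, "twist": 0, "fingers": 20},
    {"x": 0, "y": 0, "z": 0.2, "twist": 0, "fingers": 20},
    {"x": 0, "y": 0, "z": 0.2, "twist": 0, "fingers": 20},
    {"x": 0, "y": 0, "z": 0.2, "twist": 0, "fingers": 20},
    {"x": 0, "y": 0, "z": 0.2, "twist": 0, "fingers": 20}
  ]
}}

```text
clock: 23.75
ee_pos: [0.6207, -0.011, 0.0421]
orientation: [-0.001, 3.138, -0.001]
contact_force: [-0.7, -4.5, 9.2]
finger_gap: 0.0393
grip_force: 40.6
```

```bash
python3 v.py t4.png
```

```text
tcp [ 0.6207 -0.011   0.0421] gap 0.03900038418209103 F [-0.7 -3.9  9.2] 23.8
```

View pics/t4.png

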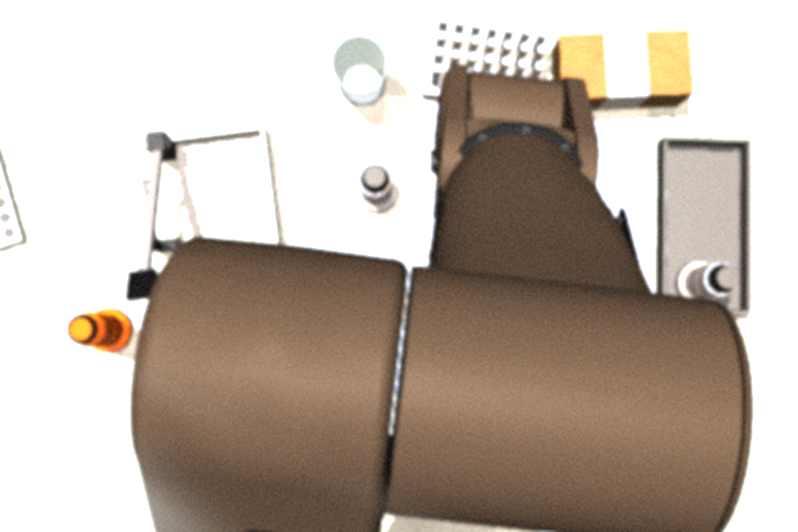

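Unit 5 stands in the tray, button at (717,280).

Call:
{"api": "carry_out", "payload": {
  "targets": [
    {"x": 0, "y": 0, "z": -0.06, "twist": 0, "fingers": 20},
    {"x": 0, "y": 0, "z": -0.12, "twist": 0, "fingers": 20},
    {"x": 0, "y": 0, "z": -0.18, "twist": 0, "fingers": 20},
    {"x": -0.0071, "y": -0.05, "z": -0.2, "twist": 0, "fingers": 20},
    {"x": -0.0071, "y": -0.11, "z": -0.2, "twist": 0, "fingers": 20},
    {"x": -0.0071, "y": -0.17, "z": -0.2, "twist": 0, "fingers": 20},
    {"x": -0.0071, "y": -0.23, "z": -0.2, "twist": 0, "fingers": 20},
    {"x": -0.0071, "y": -0.29, "z": -0.2, "twist": 0, "fingers": 20},
    {"x": -0.0071, "y": -0.35, "z": -0.2, "twist": 0, "fingers": 20},
    {"x": -0.0071, "y": -0.37, "z": -0.2, "twist": 0, "fingers": 20},
    {"x": -0.0071, "y": -0.37, "z": -0.2, "twist": 0, "fingers": 20},
    {"x": -0.0071, "y": -0.37, "z": -0.2, "twist": 0, "fingers": 20},
    {"x": -0.0071, "y": -0.37, "z": -0.14, "twist": 0, "fingers": 20},
    {"x": -0.0071, "y": -0.37, "z": -0.08, "twist": 0, "fingers": 20},
    {"x": -0.0071, "y": -0.37, "z": -0.035, "twist": 0, "fingers": 20},
    {"x": -0.0071, "y": -0.37, "z": -0.02, "twist": 0, "fingers": 20},
    {"x": -0.0071, "y": -0.37, "z": -0.012, "twist": 0, "fingers": 20},
    {"x": -0.0071, "y": -0.37, "z": -0.0085, "twist": 0, "fingers": 20},
    {"x": -0.0071, "y": -0.37, "z": -0.0085, "twist": 0, "fingers": 20}
  ]
}}

```text
clock: 25.7
ee_pos: [0.6258, -0.2881, 0.0477]
orientation: [-0.001, 3.14, -0.002]
contact_force: [0.0, -0.6, -4.3]
finger_gap: 0.0391
grip_force: 42.9
```

```bash
python3 f.py 3; python3 u.py .49 -.276
```

```text
F [ 0.49 -0.17 -3.91] std [0.76 0.39 0.7 ] P [ 0.6257 -0.2882  0.0477] [0.0001 0.     0.0001] t 25.85
U1 [257.  153.2   7.5] [0.2 0.7] centre grey 108.0 [0.6094 0.1179]
U2 None
U3 [353.3 143.    7.5] [-0.4  0.3] centre grey 103.0 [ 0.6302 -0.0939]
U4 [260.7 211.2   7.7] [-0.8 -0.6] centre grey 109.0 [0.4821 0.111 ]
U5 None
U6 None
tcp [ 0.62541577 -0.28823014  0.04723657] F [-0.62997667  0.78960931 -3.91116217] 25.9 tcp px [432.55946736 149.3554982 ]
placed False px None
```

Call:
{"api": "carry_out", "payload": {
  "targets": [
    {"x": 0, "y": 0, "z": 0.0012, "twist": 0, "fingers": 20},
    {"x": 0, "y": 0, "z": 0.0012, "twist": 0, "fingers": 64},
    {"x": 0, "y": 0, "z": 0.0012, "twist": 0, "fingers": 64},
    {"x": 0, "y": 0, "z": 0.0012, "twist": 0, "fingers": 64},
    {"x": 0, "y": 0, "z": 0.0012, "twist": 0, "fingers": 64},
    {"x": 0, "y": 0, "z": -0.05, "twist": 0, "fingers": 64},
    {"x": 0, "y": 0, "z": -0.11, "twist": 0, "fingers": 64},
    {"x": 0, "y": 0, "z": -0.17, "twist": 0, "fingers": 64},
    {"x": 0, "y": 0, "z": -0.19, "twist": 0, "fingers": 64},
    {"x": 0.022, "y": 0.5413, "z": -0.19, "twist": 0, "fingers": 64},
    {"x": 0.022, "y": 0.5413, "z": -0.19, "twist": 0, "fingers": 64},
    {"x": 0.022, "y": 0.5413, "z": -0.19, "twist": 0, "fingers": 64},
    {"x": 0.022, "y": 0.5413, "z": -0.19, "twist": 0, "fingers": 64},
    {"x": 0.022, "y": 0.5413, "z": -0.19, "twist": 0, "fingers": 64},
    {"x": 0.022, "y": 0.5413, "z": -0.19, "twist": 0, "fingers": 64},
    {"x": 0.022, "y": 0.5413, "z": -0.19, "twist": 0, "fingers": 64},
    {"x": 0.022, "y": 0.5413, "z": -0.19, "twist": 0, "fingers": 64},
    {"x": 0.022, "y": 0.5413, "z": -0.19, "twist": 0, "fingers": 64},
    {"x": 0.022, "y": 0.5413, "z": -0.19, "twist": 0, "fingers": 64}
  ]
}}

```text
clock: 27.8
ee_pos: [0.608, 0.1194, 0.1882]
orientation: [0.005, -3.141, 0.0]
contact_force: [0.7, 0.2, 0.5]
finger_gap: 0.064
grip_force: 0.0
```

```bash
python3 v.py t5.png; python3 u.py
```

```text
tcp [0.6083 0.118  0.1882] gap 0.06393857146132845 F [-0.6 -0.5 -0.1] 27.85
U1 None
U2 None
U3 [353.5 142.7   7.4] [-0.2 -0. ] centre grey 107.0 [ 0.6309 -0.0943]
U4 None
U5 [317.5 195.8   8.7] [  8.2 -14.9] centre grey 29.0 [ 0.5143 -0.013 ]
U6 [366.2 225.7   7.5] [-0.5 -0. ] centre grey 108.0 [ 0.4483 -0.1174]
tcp [0.60835927 0.11714231 0.18830715] F [-0.28640325  0.0791227   0.3003578 ] 27.9 tcp px [256.03334044 144.92212701]
```

View pics/t5.png

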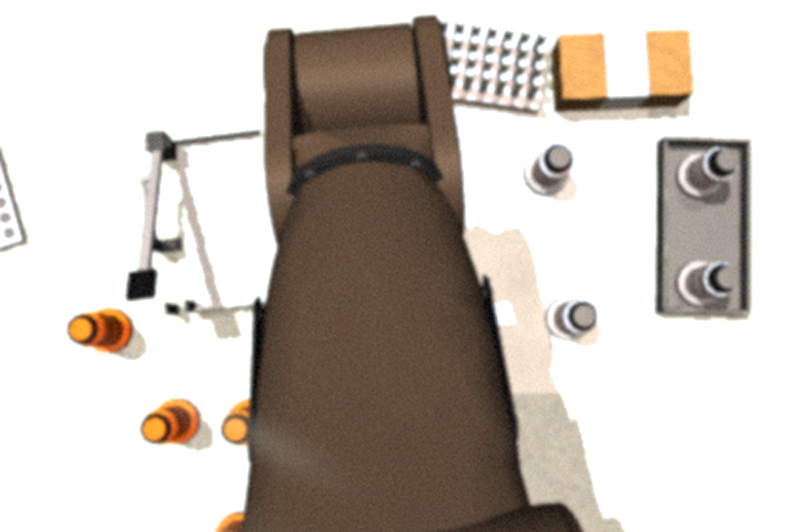

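Units 2 (719,162) and 5 (719,277) stand in the tray with room between them.

Call:
{"api": "carry_out", "payload": {
  "targets": [
    {"x": 0, "y": 0, "z": 0.06, "twist": 0, "fingers": 64},
    {"x": 0, "y": 0, "z": 0.12, "twist": 0, "fingers": 64},
    {"x": 0, "y": 0, "z": 0.18, "twist": 0, "fingers": 64},
    {"x": 0, "y": 0, "z": 0.198, "twist": 0, "fingers": 64},
    {"x": 0, "y": 0, "z": 0.198, "twist": 0, "fingers": 64},
    {"x": 0, "y": 0, "z": 0.198, "twist": 0, "fingers": 20},
    {"x": 0, "y": 0, "z": 0.198, "twist": 0, "fingers": 20},
    {"x": 0, "y": 0, "z": 0.198, "twist": 0, "fingers": 20},
    {"x": 0, "y": 0, "z": 0.198, "twist": 0, "fingers": 20},
    {"x": 0, "y": 0, "z": 0.198, "twist": 0, "fingers": 20}
  ]
}}

```text
clock: 28.9
ee_pos: [0.6096, 0.1179, 0.0424]
orientation: [-0.001, 3.138, 0.0]
contact_force: [0.1, -0.4, 7.9]
finger_gap: 0.0393
grip_force: 40.7
```

```bash
python3 f.py 1; python3 -c "
from h import *;print(monitor.get_obs()['finger_gap'])"
```

```text
F [ 0.3  -1.47  8.33] std [0. 0. 0.] P [0.6096 0.1179 0.0424] [0. 0. 0.] t 28.95
0.03943797364369759
```

Call:
{"api": "carry_out", "payload": {
  "targets": [
    {"x": 0, "y": 0, "z": -0.06, "twist": 0, "fingers": 20},
    {"x": 0, "y": 0, "z": -0.12, "twist": 0, "fingers": 20},
    {"x": 0, "y": 0, "z": -0.18, "twist": 0, "fingers": 20},
    {"x": 0.01, "y": -0.05, "z": -0.2, "twist": 0, "fingers": 20},
    {"x": 0.0688, "y": -0.54, "z": -0.2, "twist": 0, "fingers": 20},
    {"x": 0.0688, "y": -0.54, "z": -0.2, "twist": 0, "fingers": 20},
    {"x": 0.0688, "y": -0.54, "z": -0.2, "twist": 0, "fingers": 20},
    {"x": 0.0688, "y": -0.54, "z": -0.2, "twist": 0, "fingers": 20},
    {"x": 0.0688, "y": -0.54, "z": -0.2, "twist": 0, "fingers": 20},
    {"x": 0.0688, "y": -0.54, "z": -0.2, "twist": 0, "fingers": 20},
    {"x": 0.0688, "y": -0.54, "z": -0.2, "twist": 0, "fingers": 20},
    {"x": 0.0688, "y": -0.54, "z": -0.2, "twist": 0, "fingers": 20},
    {"x": 0.0688, "y": -0.54, "z": -0.2, "twist": 0, "fingers": 20},
    {"x": 0.0688, "y": -0.54, "z": -0.2, "twist": 0, "fingers": 20},
    {"x": 0.0688, "y": -0.54, "z": -0.2, "twist": 0, "fingers": 20}
  ]
}}

```text
clock: 30.45
ee_pos: [0.5571, -0.2858, 0.1904]
orientation: [0.002, -3.142, -0.001]
contact_force: [0.5, 0.6, -4.4]
finger_gap: 0.0391
grip_force: 43.0
```

Call:
{"api": "carry_out", "payload": {
  "targets": [
    {"x": 0, "y": 0, "z": 0.06, "twist": 0, "fingers": 20},
    {"x": 0, "y": 0, "z": 0.12, "twist": 0, "fingers": 20},
    {"x": 0, "y": 0, "z": 0.165, "twist": 0, "fingers": 20},
    {"x": 0, "y": 0, "z": 0.18, "twist": 0, "fingers": 20},
    {"x": 0, "y": 0, "z": 0.188, "twist": 0, "fingers": 20},
    {"x": 0, "y": 0, "z": 0.191, "twist": 0, "fingers": 20},
    {"x": 0, "y": 0, "z": 0.191, "twist": 0, "fingers": 20},
    {"x": 0, "y": 0, "z": 0.191, "twist": 0, "fingers": 20}
  ]
}}

```text
clock: 31.25
ee_pos: [0.5576, -0.2873, 0.0483]
orientation: [-0.001, 3.14, -0.002]
contact_force: [-0.4, 0.5, -5.1]
finger_gap: 0.0393
grip_force: 42.8
```

```bash
python3 f.py 2;python3 u.py
```

```text
F [-0.61 -0.02 -4.23] std [0.08 0.55 0.48] P [ 0.5574 -0.2873  0.048 ] [0.     0.     0.0001] t 31.35
U1 None
U2 None
U3 [353.2 142.8   7.4] [-0.5  0.1] centre grey 99.0 [ 0.6306 -0.0935]
U4 [260.7 211.3   7.4] [-0.8 -0.5] centre grey 105.0 [0.4817 0.111 ]
U5 None
U6 None
tcp [ 0.55719118 -0.28727463  0.04770851] F [-0.4260375  -0.14738872 -4.85369447] 31.4 tcp px [433.31916231 178.47676142]
```

Call:
{"api": "carry_out", "payload": {
  "targets": [
    {"x": 0, "y": 0, "z": 0.0012, "twist": 0, "fingers": 20},
    {"x": 0, "y": 0, "z": 0.0012, "twist": 0, "fingers": 64},
    {"x": 0, "y": 0, "z": 0.0012, "twist": 0, "fingers": 64},
    {"x": 0, "y": 0, "z": 0.0012, "twist": 0, "fingers": 64},
    {"x": 0, "y": 0, "z": 0.0012, "twist": 0, "fingers": 64},
    {"x": 0, "y": 0, "z": -0.05, "twist": 0, "fingers": 64},
    {"x": 0, "y": 0, "z": -0.11, "twist": 0, "fingers": 64},
    {"x": 0, "y": 0, "z": -0.17, "twist": 0, "fingers": 64},
    {"x": 0, "y": 0, "z": -0.19, "twist": 0, "fingers": 64},
    {"x": 0.1453, "y": 0.225, "z": -0.19, "twist": 0, "fingers": 64},
    {"x": 0.1453, "y": 0.225, "z": -0.19, "twist": 0, "fingers": 64},
    {"x": 0.1453, "y": 0.225, "z": -0.19, "twist": 0, "fingers": 64},
    {"x": 0.1453, "y": 0.225, "z": -0.19, "twist": 0, "fingers": 64},
    {"x": 0.1453, "y": 0.225, "z": -0.19, "twist": 0, "fingers": 64},
    {"x": 0.1453, "y": 0.225, "z": -0.19, "twist": 0, "fingers": 64},
    {"x": 0.1453, "y": 0.225, "z": -0.19, "twist": 0, "fingers": 64},
    {"x": 0.1453, "y": 0.225, "z": -0.19, "twist": 0, "fingers": 64}
  ]
}}

```text
clock: 33.1
ee_pos: [0.4485, -0.1193, 0.1892]
orientation: [0.001, 3.141, -0.0]
contact_force: [0.7, -0.4, -0.3]
finger_gap: 0.0642
grip_force: 0.0
```

```bash
python3 v.py t6.png; python3 u.py; python3 - <<'E'
from h import *
s=snap('side'); c=np.load('caddy.npz'); 
t=proj(s,[.4483,-.118,.10]); q=circ(s['img'],*t); print('U6 expected side',t,q)
cv2.imwrite('pics/sd6.png',s['img'][:,:,::-1])
E
```

```text
tcp [ 0.4484 -0.1192  0.1891] gap 0.0644080412813058 F [ 0.7 -0.3 -0.7] 33.15
U1 None
U2 None
U3 [353.5 143.5   7.5] [-0.2  0.8] centre grey 86.0 [ 0.6291 -0.0942]
U4 [260.5 210.8   7.6] [-1. -1.] centre grey 89.0 [0.4828 0.1113]
U5 None
U6 [362.7 209.    7.2] [ -4.  -16.7] centre grey 40.0 [ 0.4846 -0.1108]
tcp [ 0.44824298 -0.11908373  0.18908582] F [-0.77976969  0.64426938  0.04791634] 33.2 tcp px [376.85828172 224.25083849]
U6 expected side [297.13435043 187.39009716] (np.float32(296.5), np.float32(189.0), np.float32(8.900001))
```

View pics/sd6.png

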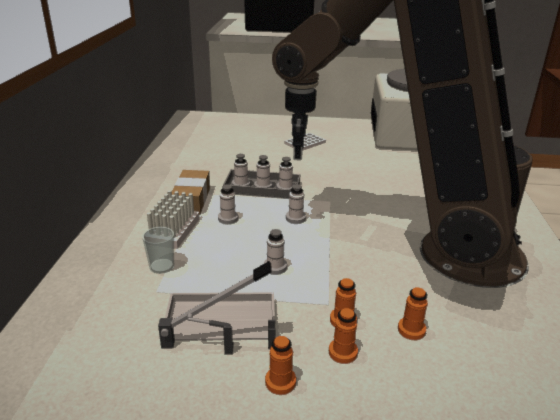

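The side view shows three worn units in a row in the tray at (240,170), (263,172) and (286,174). Unit 6 (297,200) is under the gripper.

Call:
{"api": "carry_out", "payload": {
  "targets": [
    {"x": 0, "y": 0, "z": 0.06, "twist": 0, "fingers": 64},
    {"x": 0, "y": 0, "z": 0.12, "twist": 0, "fingers": 64},
    {"x": 0, "y": 0, "z": 0.18, "twist": 0, "fingers": 64},
    {"x": 0, "y": 0, "z": 0.199, "twist": 0, "fingers": 64},
    {"x": 0, "y": 0, "z": 0.199, "twist": 0, "fingers": 64},
    {"x": 0, "y": 0, "z": 0.199, "twist": 0, "fingers": 20},
    {"x": 0, "y": 0, "z": 0.199, "twist": 0, "fingers": 20},
    {"x": 0, "y": 0, "z": 0.199, "twist": 0, "fingers": 20},
    {"x": 0, "y": 0, "z": 0.199, "twist": 0, "fingers": 20},
    {"x": 0, "y": 0, "z": 0.199, "twist": 0, "fingers": 20}
  ]
}}

```text
clock: 34.25
ee_pos: [0.4485, -0.1187, 0.0411]
orientation: [-0.001, 3.139, -0.001]
contact_force: [-0.6, -0.8, 8.9]
finger_gap: 0.0392
grip_force: 41.5
```

```bash
python3 f.py 1; python3 -c "
from h import *;print(monitor.get_obs()['finger_gap'])"
```

```text
F [-0.09 -2.49  7.72] std [0. 0. 0.] P [ 0.4485 -0.1187  0.0411] [0. 0. 0.] t 34.3
0.03887072998969361
```

Call:
{"api": "carry_out", "payload": {
  "targets": [
    {"x": 0, "y": 0, "z": -0.06, "twist": 0, "fingers": 20},
    {"x": 0, "y": 0, "z": -0.12, "twist": 0, "fingers": 20},
    {"x": 0, "y": 0, "z": -0.18, "twist": 0, "fingers": 20},
    {"x": -0.01, "y": 0.05, "z": -0.2, "twist": 0, "fingers": 20},
    {"x": -0.2533, "y": 0.5483, "z": -0.2, "twist": 0, "fingers": 20},
    {"x": -0.2533, "y": 0.5483, "z": -0.2, "twist": 0, "fingers": 20},
    {"x": -0.2533, "y": 0.5483, "z": -0.2, "twist": 0, "fingers": 20},
    {"x": -0.2533, "y": 0.5483, "z": -0.2, "twist": 0, "fingers": 20},
    {"x": -0.2533, "y": 0.5483, "z": -0.2, "twist": 0, "fingers": 20},
    {"x": -0.2533, "y": 0.5483, "z": -0.2, "twist": 0, "fingers": 20},
    {"x": -0.2533, "y": 0.5483, "z": -0.2, "twist": 0, "fingers": 20},
    {"x": -0.2533, "y": 0.5483, "z": -0.2, "twist": 0, "fingers": 20},
    {"x": -0.2533, "y": 0.5483, "z": -0.2, "twist": 0, "fingers": 20},
    {"x": -0.2533, "y": 0.5483, "z": -0.2, "twist": 0, "fingers": 20},
    {"x": -0.2533, "y": 0.5483, "z": -0.2, "twist": 0, "fingers": 20},
    {"x": -0.2533, "y": 0.5483, "z": -0.2, "twist": 0, "fingers": 20}
  ]
}}

```text
clock: 35.9
ee_pos: [0.6372, 0.2918, 0.1901]
orientation: [-0.001, -3.141, 0.001]
contact_force: [-0.3, 0.1, -3.2]
finger_gap: 0.0392
grip_force: 42.8
```

Call:
{"api": "carry_out", "payload": {
  "targets": [
    {"x": 0, "y": 0, "z": 0.06, "twist": 0, "fingers": 20},
    {"x": 0, "y": 0, "z": 0.1, "twist": 0, "fingers": 20},
    {"x": 0, "y": 0, "z": 0.13, "twist": 0, "fingers": 20},
    {"x": 0, "y": 0, "z": 0.13, "twist": 0, "fingers": 20}
  ]
}}

```text
clock: 36.3
ee_pos: [0.6362, 0.2912, 0.0898]
orientation: [-0.001, -3.136, 0.003]
contact_force: [-0.5, 0.3, -3.7]
finger_gap: 0.039
grip_force: 42.7
```

```bash
python3 f.py 2; python3 - <<'E'
from h import *
s=snap('side'); c=np.load('caddy.npz'); o,ex,ey=c['o'],c['ex'],c['ey']
im=s['img'][:,:,::-1].copy()
for q in ([-107.5,-55.5,25],[107.5,-55.5,25],[98,69,45],[-82,69,180],[-107.5,58,25],[107.5,58,25]):
    p=proj(s,[*(o+ex*q[0]/1e3+ey*q[1]/1e3),q[2]/1e3]); cv2.circle(im,tuple(int(round(v)) for v in p),1,(0,255,255),-1)
cv2.imwrite('pics/sd7.png',cv2.convertScaleAbs(cv2.resize(im[200:390,120:310],None,fx=3.1,fy=3.1,interpolation=cv2.INTER_CUBIC),alpha=1.5))
E
```

```text
F [-0.09 -0.67 -3.6 ] std [0.49 0.48 0.15] P [0.6376 0.292  0.0928] [0.0004 0.0002 0.0007] t 36.4
```

View pics/sd7.png

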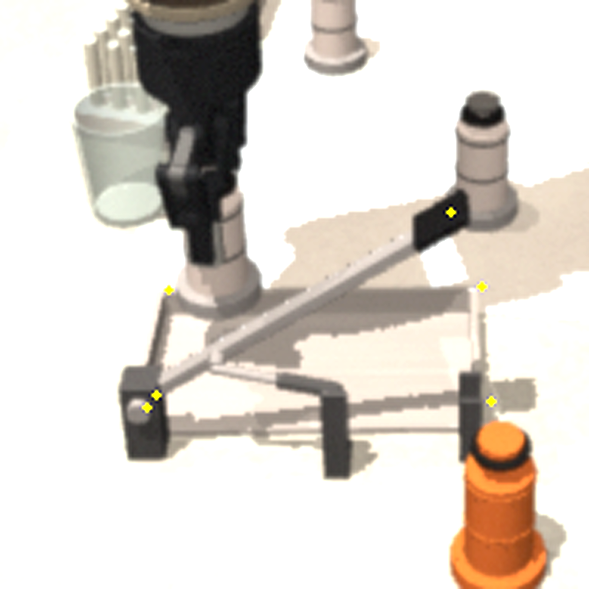

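The carried unit (225,270) hangs over the far caddy slot. The projected caddy corner and hinge fit, while the near end is about 5 mm off along x, which is within the slack.

Call:
{"api": "carry_out", "payload": {
  "targets": [
    {"x": 0, "y": 0, "z": 0.04, "twist": 0, "fingers": 20},
    {"x": 0, "y": 0, "z": 0.052, "twist": 0, "fingers": 20},
    {"x": 0, "y": 0, "z": 0.058, "twist": 0, "fingers": 20},
    {"x": 0, "y": 0, "z": 0.058, "twist": 0, "fingers": 20},
    {"x": 0, "y": 0, "z": 0.058, "twist": 0, "fingers": 20}
  ]
}}

```text
clock: 36.95
ee_pos: [0.6382, 0.2931, 0.0504]
orientation: [-0.001, 3.14, 0.001]
contact_force: [-0.8, 0.1, -3.0]
finger_gap: 0.0391
grip_force: 42.8
```

```bash
python3 f.py 3
```

```text
F [ 0.03 -0.09 -4.04] std [0.44 0.79 0.11] P [0.6381 0.2931 0.0502] [0.0001 0.     0.0001] t 37.1
```

Call:
{"api": "carry_out", "payload": {
  "targets": [
    {"x": 0, "y": 0, "z": 0.002, "twist": 0, "fingers": 20},
    {"x": 0, "y": 0, "z": 0.004, "twist": 0, "fingers": 20},
    {"x": 0, "y": 0, "z": 0.004, "twist": 0, "fingers": 20},
    {"x": 0, "y": 0, "z": 0.004, "twist": 0, "fingers": 60},
    {"x": 0, "y": 0, "z": 0.004, "twist": 0, "fingers": 60},
    {"x": 0, "y": 0, "z": 0.004, "twist": 0, "fingers": 60},
    {"x": 0, "y": 0, "z": -0.05, "twist": 0, "fingers": 60},
    {"x": 0, "y": 0, "z": -0.11, "twist": 0, "fingers": 60},
    {"x": 0, "y": 0, "z": -0.17, "twist": 0, "fingers": 60},
    {"x": 0, "y": 0, "z": -0.19, "twist": 0, "fingers": 60},
    {"x": 0.208, "y": -0.2427, "z": -0.19, "twist": 0, "fingers": 64},
    {"x": 0.208, "y": -0.2427, "z": -0.19, "twist": 0, "fingers": 64},
    {"x": 0.208, "y": -0.2427, "z": -0.19, "twist": 0, "fingers": 64},
    {"x": 0.208, "y": -0.2427, "z": -0.19, "twist": 0, "fingers": 64},
    {"x": 0.208, "y": -0.2427, "z": -0.19, "twist": 0, "fingers": 64},
    {"x": 0.208, "y": -0.2427, "z": -0.19, "twist": 0, "fingers": 64},
    {"x": 0.208, "y": -0.2427, "z": -0.19, "twist": 0, "fingers": 64},
    {"x": 0.208, "y": -0.2427, "z": -0.19, "twist": 0, "fingers": 64}
  ]
}}

```text
clock: 38.9
ee_pos: [0.4825, 0.1112, 0.1916]
orientation: [-0.001, 3.141, 0.0]
contact_force: [-0.1, 0.1, 0.6]
finger_gap: 0.064
grip_force: 0.0
```

```bash
python3 v.py t8.png; python3 u.py .638 .293; python3 - <<'E'
from h import *
s=snap('side'); t=proj(s,[.482,.111,.10]); q=circ(s['img'],*t); print('U4 expected side',t,q)
E
```

```text
tcp [0.4824 0.1114 0.1915] gap 0.06387789420517474 F [0.4 0.2 1.1] 38.95
U1 None
U2 None
U3 [353.5 143.2   7.6] [-0.2  0.5] centre grey 91.0 [ 0.6298 -0.0943]
U4 None
U5 [315.7 222.3   7.4] [ 6.4 11.6] centre grey 154.0 [ 0.4567 -0.008 ]
U6 None
tcp [0.48234313 0.11146274 0.1913494 ] F [-0.84725734  0.23198499 -0.63712612] 39.0 tcp px [259.36066652 208.02375435]
placed [0.6366 0.2905] px (np.float32(177.5), np.float32(141.0), np.float32(7.4833336))
U4 expected side [276.06657326 232.85587318] (np.float32(275.33334), np.float32(235.83333), np.float32(7.2999997))
```

View pics/t8.png

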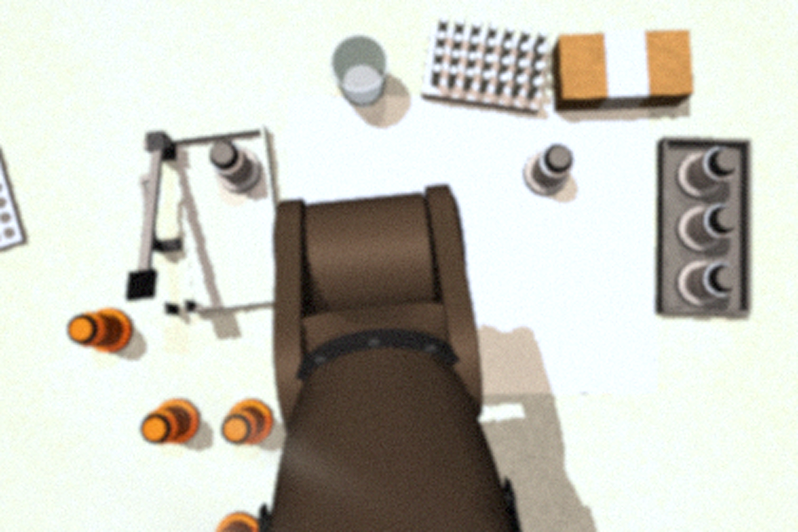

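Unit 6 stands in the caddy with its button at (223,154). The tray holds three, and the gripper is over unit 4.

Call:
{"api": "carry_out", "payload": {
  "targets": [
    {"x": 0, "y": 0, "z": 0.06, "twist": 0, "fingers": 64},
    {"x": 0, "y": 0, "z": 0.12, "twist": 0, "fingers": 64},
    {"x": 0, "y": 0, "z": 0.18, "twist": 0, "fingers": 64},
    {"x": 0, "y": 0, "z": 0.201, "twist": 0, "fingers": 64},
    {"x": 0, "y": 0, "z": 0.201, "twist": 0, "fingers": 64},
    {"x": 0, "y": 0, "z": 0.201, "twist": 0, "fingers": 20},
    {"x": 0, "y": 0, "z": 0.201, "twist": 0, "fingers": 20},
    {"x": 0, "y": 0, "z": 0.201, "twist": 0, "fingers": 20},
    {"x": 0, "y": 0, "z": 0.201, "twist": 0, "fingers": 20},
    {"x": 0, "y": 0, "z": 0.201, "twist": 0, "fingers": 20}
  ]
}}

```text
clock: 40.05
ee_pos: [0.4824, 0.1109, 0.0419]
orientation: [-0.001, 3.139, 0.001]
contact_force: [-1.1, -0.2, 8.3]
finger_gap: 0.039
grip_force: 41.6
```

```bash
python3 f.py 1; python3 -c "
from h import *;print(monitor.get_obs()['finger_gap'])"
```

```text
F [-0.3   1.12  8.11] std [0. 0. 0.] P [0.4824 0.1109 0.0419] [0. 0. 0.] t 40.1
0.03916270707006967
```

Call:
{"api": "carry_out", "payload": {
  "targets": [
    {"x": 0, "y": 0, "z": -0.06, "twist": 0, "fingers": 20},
    {"x": 0, "y": 0, "z": -0.12, "twist": 0, "fingers": 20},
    {"x": 0, "y": 0, "z": -0.18, "twist": 0, "fingers": 20},
    {"x": -0.02, "y": 0.04, "z": -0.2, "twist": 0, "fingers": 20},
    {"x": -0.1195, "y": 0.2293, "z": -0.2, "twist": 0, "fingers": 20},
    {"x": -0.1195, "y": 0.2293, "z": -0.2, "twist": 0, "fingers": 20},
    {"x": -0.1195, "y": 0.2293, "z": -0.2, "twist": 0, "fingers": 20},
    {"x": -0.1195, "y": 0.2293, "z": -0.2, "twist": 0, "fingers": 20},
    {"x": -0.1195, "y": 0.2293, "z": -0.2, "twist": 0, "fingers": 20},
    {"x": -0.1195, "y": 0.2293, "z": -0.2, "twist": 0, "fingers": 20},
    {"x": -0.1195, "y": 0.2293, "z": -0.2, "twist": 0, "fingers": 20},
    {"x": -0.1195, "y": 0.2293, "z": -0.14, "twist": 0, "fingers": 20},
    {"x": -0.1195, "y": 0.2293, "z": -0.08, "twist": 0, "fingers": 20},
    {"x": -0.1195, "y": 0.2293, "z": -0.035, "twist": 0, "fingers": 20},
    {"x": -0.1195, "y": 0.2293, "z": -0.02, "twist": 0, "fingers": 20},
    {"x": -0.1195, "y": 0.2293, "z": -0.013, "twist": 0, "fingers": 20},
    {"x": -0.1195, "y": 0.2293, "z": -0.0105, "twist": 0, "fingers": 20},
    {"x": -0.1195, "y": 0.2293, "z": -0.0105, "twist": 0, "fingers": 20}
  ]
}}

```text
clock: 41.9
ee_pos: [0.572, 0.2829, 0.0503]
orientation: [-0.0, 3.139, 0.001]
contact_force: [0.0, -0.6, -3.7]
finger_gap: 0.0393
grip_force: 42.9
```

```bash
python3 f.py 2; python3 u.py
```

```text
F [ 0.4   0.35 -2.87] std [0.67 0.24 0.12] P [0.572  0.283  0.0503] [0.0001 0.     0.    ] t 42.0
U1 None
U2 None
U3 [353.5 143.5   7.7] [-0.2  0.8] centre grey 96.0 [ 0.6291 -0.0942]
U4 None
U5 None
U6 None
tcp [0.57180276 0.28304424 0.05007954] F [-0.0264231  -0.62012707 -3.81402   ] 42.05 tcp px [185.68798959 174.24665795]
```

Call:
{"api": "carry_out", "payload": {
  "targets": [
    {"x": 0, "y": 0, "z": 0.003, "twist": 0, "fingers": 20},
    {"x": 0, "y": 0, "z": 0.003, "twist": 0, "fingers": 20},
    {"x": 0, "y": 0, "z": 0.003, "twist": 0, "fingers": 60},
    {"x": 0, "y": 0, "z": 0.003, "twist": 0, "fingers": 60},
    {"x": 0, "y": 0, "z": 0.003, "twist": 0, "fingers": 60},
    {"x": 0, "y": 0, "z": -0.05, "twist": 0, "fingers": 60},
    {"x": 0, "y": 0, "z": -0.11, "twist": 0, "fingers": 60},
    {"x": 0, "y": 0, "z": -0.17, "twist": 0, "fingers": 60},
    {"x": 0, "y": 0, "z": -0.188, "twist": 0, "fingers": 60},
    {"x": -0.0773, "y": -0.503, "z": -0.188, "twist": 0, "fingers": 64},
    {"x": -0.0773, "y": -0.503, "z": -0.188, "twist": 0, "fingers": 64},
    {"x": -0.0773, "y": -0.503, "z": -0.188, "twist": 0, "fingers": 64},
    {"x": -0.0773, "y": -0.503, "z": -0.188, "twist": 0, "fingers": 64},
    {"x": -0.0773, "y": -0.503, "z": -0.188, "twist": 0, "fingers": 64},
    {"x": -0.0773, "y": -0.503, "z": -0.188, "twist": 0, "fingers": 64},
    {"x": -0.0773, "y": -0.503, "z": -0.188, "twist": 0, "fingers": 64},
    {"x": -0.0773, "y": -0.503, "z": -0.188, "twist": 0, "fingers": 64},
    {"x": -0.0773, "y": -0.503, "z": -0.188, "twist": 0, "fingers": 64},
    {"x": -0.0773, "y": -0.503, "z": -0.188, "twist": 0, "fingers": 64}
  ]
}}

```text
clock: 43.95
ee_pos: [0.6292, -0.0948, 0.1891]
orientation: [-0.002, -3.141, -0.001]
contact_force: [-0.1, 1.1, -0.8]
finger_gap: 0.064
grip_force: 0.0
```

```bash
python3 v.py t9.png; python3 - <<'E'
from h import *
s=snap('side'); t=proj(s,[.630,-.0943,.10]); q=circ(s['img'],*t); print('U3 expected side',t,q)
s=snap('top')
for X in ([.638,.293],[.572,.283]):
    c=circ(s['img'],*proj(s,[*X,.105])); print(X, c, c is not None and ray(s,*c[:2],.106))
E
```

```text
tcp [ 0.6292 -0.0939  0.1892] gap 0.06425187533308775 F [-0.6  0.2 -1. ] 44.0
U3 expected side [227.84934572 187.53814268] (np.float32(226.33333), np.float32(189.33333), np.float32(8.716666))
[0.638, 0.293] (np.float32(177.33333), np.float32(141.33333), np.float32(7.5333333)) [0.63564548 0.29067957 0.106     ]
[0.572, 0.283] (np.float32(181.5), np.float32(171.0), np.float32(7.65)) [0.57048577 0.28131369 0.106     ]
```

Both caddy units are where intended. Next, grasp unit 3.

Call:
{"api": "carry_out", "payload": {
  "targets": [
    {"x": 0, "y": 0, "z": 0.06, "twist": 0, "fingers": 64},
    {"x": 0, "y": 0, "z": 0.12, "twist": 0, "fingers": 64},
    {"x": 0, "y": 0, "z": 0.18, "twist": 0, "fingers": 64},
    {"x": 0, "y": 0, "z": 0.199, "twist": 0, "fingers": 64},
    {"x": 0, "y": 0, "z": 0.199, "twist": 0, "fingers": 64},
    {"x": 0, "y": 0, "z": 0.199, "twist": 0, "fingers": 20},
    {"x": 0, "y": 0, "z": 0.199, "twist": 0, "fingers": 20},
    {"x": 0, "y": 0, "z": 0.199, "twist": 0, "fingers": 20},
    {"x": 0, "y": 0, "z": 0.199, "twist": 0, "fingers": 20},
    {"x": 0, "y": 0, "z": 0.199, "twist": 0, "fingers": 20}
  ]
}}

```text
clock: 45.1
ee_pos: [0.6306, -0.0946, 0.0428]
orientation: [-0.0, 3.138, -0.001]
contact_force: [-0.2, 0.8, 7.1]
finger_gap: 0.0393
grip_force: 40.9
```

```bash
python3 f.py 1; python3 -c "
from h import *;print(monitor.get_obs()['finger_gap'])"
```

```text
F [ 0.47 -0.59  7.65] std [0. 0. 0.] P [ 0.6306 -0.0946  0.0428] [0. 0. 0.] t 45.15
0.039000830608306745
```

Call:
{"api": "carry_out", "payload": {
  "targets": [
    {"x": 0, "y": 0, "z": -0.06, "twist": 0, "fingers": 20},
    {"x": 0, "y": 0, "z": -0.12, "twist": 0, "fingers": 20},
    {"x": 0, "y": 0, "z": -0.18, "twist": 0, "fingers": 20},
    {"x": 0.01, "y": 0.05, "z": -0.2, "twist": 0, "fingers": 20},
    {"x": 0.1661, "y": 0.4915, "z": -0.2, "twist": 0, "fingers": 20},
    {"x": 0.1661, "y": 0.4915, "z": -0.2, "twist": 0, "fingers": 20},
    {"x": 0.1661, "y": 0.4915, "z": -0.2, "twist": 0, "fingers": 20},
    {"x": 0.1661, "y": 0.4915, "z": -0.2, "twist": 0, "fingers": 20},
    {"x": 0.1661, "y": 0.4915, "z": -0.2, "twist": 0, "fingers": 20},
    {"x": 0.1661, "y": 0.4915, "z": -0.2, "twist": 0, "fingers": 20},
    {"x": 0.1661, "y": 0.4915, "z": -0.2, "twist": 0, "fingers": 20},
    {"x": 0.1661, "y": 0.4915, "z": -0.2, "twist": 0, "fingers": 20},
    {"x": 0.1661, "y": 0.4915, "z": -0.2, "twist": 0, "fingers": 20},
    {"x": 0.1661, "y": 0.4915, "z": -0.2, "twist": 0, "fingers": 20}
  ]
}}

```text
clock: 46.55
ee_pos: [0.5049, 0.2735, 0.1908]
orientation: [-0.0, 3.141, -0.0]
contact_force: [-0.3, -0.2, -4.0]
finger_gap: 0.0392
grip_force: 42.8
```

Call:
{"api": "carry_out", "payload": {
  "targets": [
    {"x": 0, "y": 0, "z": 0.06, "twist": 0, "fingers": 20},
    {"x": 0, "y": 0, "z": 0.12, "twist": 0, "fingers": 20},
    {"x": 0, "y": 0, "z": 0.165, "twist": 0, "fingers": 20},
    {"x": 0, "y": 0, "z": 0.18, "twist": 0, "fingers": 20},
    {"x": 0, "y": 0, "z": 0.187, "twist": 0, "fingers": 20},
    {"x": 0, "y": 0, "z": 0.187, "twist": 0, "fingers": 20},
    {"x": 0, "y": 0, "z": 0.187, "twist": 0, "fingers": 20}
  ]
}}

```text
clock: 47.25
ee_pos: [0.5056, 0.2742, 0.0518]
orientation: [-0.0, 3.139, 0.002]
contact_force: [0.2, 0.8, -4.2]
finger_gap: 0.039
grip_force: 42.7
```

```bash
python3 f.py 3
```

```text
F [ 0.07  0.18 -4.82] std [0.47 0.42 0.43] P [0.5054 0.2744 0.0517] [0.0001 0.     0.0001] t 47.4
```

Call:
{"api": "carry_out", "payload": {
  "targets": [
    {"x": 0, "y": 0, "z": 0.0035, "twist": 0, "fingers": 20},
    {"x": 0, "y": 0, "z": 0.0035, "twist": 0, "fingers": 20},
    {"x": 0, "y": 0, "z": 0.0035, "twist": 0, "fingers": 60},
    {"x": 0, "y": 0, "z": 0.0035, "twist": 0, "fingers": 60},
    {"x": 0, "y": 0, "z": 0.0035, "twist": 0, "fingers": 60},
    {"x": 0, "y": 0, "z": -0.05, "twist": 0, "fingers": 60},
    {"x": 0, "y": 0, "z": -0.11, "twist": 0, "fingers": 60},
    {"x": 0, "y": 0, "z": -0.17, "twist": 0, "fingers": 60},
    {"x": 0, "y": 0, "z": -0.23, "twist": 0, "fingers": 0},
    {"x": 0, "y": 0, "z": -0.25, "twist": 0, "fingers": 0},
    {"x": 0, "y": 0, "z": -0.25, "twist": 0, "fingers": 0},
    {"x": 0.01, "y": 0.05, "z": -0.25, "twist": 0, "fingers": 0},
    {"x": 0.031, "y": 0.112, "z": -0.25, "twist": 0, "fingers": 0},
    {"x": 0.031, "y": 0.112, "z": -0.25, "twist": 0, "fingers": 0},
    {"x": 0.031, "y": 0.112, "z": -0.25, "twist": 0, "fingers": 0},
    {"x": 0.031, "y": 0.112, "z": -0.25, "twist": 0, "fingers": 0}
  ]
}}

```text
clock: 49.0
ee_pos: [0.4814, 0.3575, 0.2367]
orientation: [0.0, -3.14, 0.001]
contact_force: [0.3, -0.4, 0.4]
finger_gap: 0.0
grip_force: 0.0
```

```bash
python3 f.py 2; python3 - <<'E'
from h import *
s=snap('side'); o=monitor.get_obs(); im=s['img'][:,:,::-1].copy(); print(o['finger_gap'])
for X in ([.4825,.3585,.18],o['ee_pos']): cv2.circle(im,tuple(int(round(v)) for v in proj(s,X)),1,(0,255,255),-1)
a=cv2.convertScaleAbs(cv2.resize(im[200:390,120:310],None,fx=3.1,fy=3.1,interpolation=cv2.INTER_CUBIC),alpha=1.5)
t=snap('top')['img'][100:320,90:270,::-1]; t=cv2.convertScaleAbs(cv2.resize(t,(180*589//220,589)),alpha=1.5)[:, :205+0] if 0 else cv2.convertScaleAbs(cv2.resize(t,(210,257)),alpha=1.5)
b=np.zeros((589,800,3),np.uint8); b[:,:589]=a; b[:257,590:]=t; cv2.imwrite('pics/sd10.png',b)
E
```

```text
F [ 0.15  0.24 -0.25] std [0.36 0.44 0.14] P [0.4817 0.3573 0.2371] [0.0001 0.     0.0001] t 49.1
-1.0739853854461264e-05
```

View pics/sd10.png

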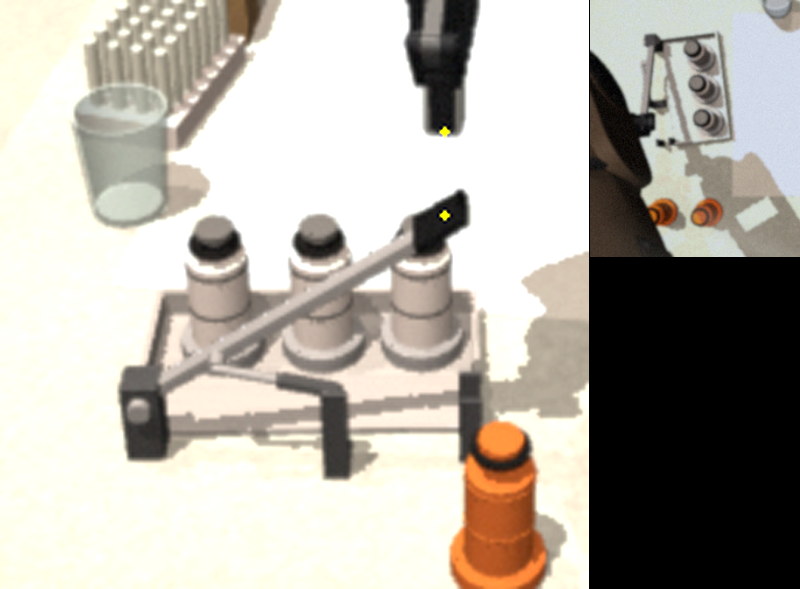

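All three sound units stand in the caddy. The shut fingertips (444,132) are straight above the pad (440,220).

Call:
{"api": "carry_out", "payload": {
  "targets": [
    {"x": -0.001, "y": 0.0016, "z": 0.03, "twist": 0, "fingers": 0},
    {"x": -0.001, "y": 0.0016, "z": 0.055, "twist": 0, "fingers": 0},
    {"x": -0.001, "y": 0.0016, "z": 0.0695, "twist": 0, "fingers": 0},
    {"x": 0.006, "y": 0.0006, "z": 0.084, "twist": 0, "fingers": 0},
    {"x": 0.0136, "y": -0.0004, "z": 0.098, "twist": 0, "fingers": 0},
    {"x": 0.02, "y": -0.0012, "z": 0.11, "twist": 0, "fingers": 0},
    {"x": 0.0263, "y": -0.0021, "z": 0.121, "twist": 0, "fingers": 0},
    {"x": 0.0315, "y": -0.0028, "z": 0.133, "twist": 0, "fingers": 0},
    {"x": 0.0368, "y": -0.0036, "z": 0.1448, "twist": 0, "fingers": 0},
    {"x": 0.0368, "y": -0.0036, "z": 0.1448, "twist": 0, "fingers": 0}
  ]
}}

```text
clock: 50.2
ee_pos: [0.4533, 0.3553, 0.1281]
orientation: [0.001, -3.141, 0.001]
contact_force: [2.1, 1.1, 3.0]
finger_gap: 0.0002
grip_force: 1.6
```

```bash
python3 f.py 2
```

```text
F [ 0.74 -0.73  2.71] std [0.01 0.46 0.11] P [0.4537 0.3554 0.1289] [0.0001 0.     0.0002] t 50.3
```

Call:
{"api": "carry_out", "payload": {
  "targets": [
    {"x": 0.0045, "y": -0.0006, "z": 0.0125, "twist": 0, "fingers": 0},
    {"x": 0.0087, "y": -0.0012, "z": 0.0247, "twist": 0, "fingers": 0},
    {"x": 0.012, "y": -0.0017, "z": 0.0375, "twist": 0, "fingers": 0},
    {"x": 0.0151, "y": -0.0021, "z": 0.05, "twist": 0, "fingers": 0},
    {"x": 0.017, "y": -0.0024, "z": 0.06, "twist": 0, "fingers": 0},
    {"x": 0.0185, "y": -0.0027, "z": 0.0707, "twist": 0, "fingers": 0},
    {"x": 0.02, "y": -0.003, "z": 0.081, "twist": 0, "fingers": 0},
    {"x": 0.0211, "y": -0.0031, "z": 0.0915, "twist": 0, "fingers": 0},
    {"x": 0.0211, "y": -0.0031, "z": 0.099, "twist": 0, "fingers": 0},
    {"x": 0.0211, "y": -0.0031, "z": 0.099, "twist": 0, "fingers": 0},
    {"x": 0.0211, "y": -0.0031, "z": 0.099, "twist": 0, "fingers": 0}
  ]
}}

```text
clock: 51.4
ee_pos: [0.4381, 0.3532, 0.0549]
orientation: [-0.001, 3.142, 0.0]
contact_force: [-0.8, 0.3, 0.7]
finger_gap: 0.0004
grip_force: 0.0
```

```bash
python3 f.py 2
```

```text
F [-0.06  0.15  0.2 ] std [0.52 0.53 0.3 ] P [0.4382 0.3532 0.0552] [0. 0. 0.] t 51.5
```

Force is gone, so it looks latched. Retreat upward and away, then look.

Call:
{"api": "carry_out", "payload": {
  "targets": [
    {"x": 0, "y": 0, "z": -0.05, "twist": 0, "fingers": 0},
    {"x": 0, "y": 0, "z": -0.11, "twist": 0, "fingers": 0},
    {"x": 0, "y": 0, "z": -0.17, "twist": 0, "fingers": 0},
    {"x": 0, "y": 0, "z": -0.23, "twist": 0, "fingers": 0},
    {"x": 0.05, "y": 0.05, "z": -0.23, "twist": 0, "fingers": 0},
    {"x": 0.15, "y": 0.25, "z": -0.23, "twist": 0, "fingers": 0},
    {"x": 0.15, "y": 0.25, "z": -0.23, "twist": 0, "fingers": 0},
    {"x": 0.15, "y": 0.25, "z": -0.23, "twist": 0, "fingers": 0},
    {"x": 0.15, "y": 0.25, "z": -0.23, "twist": 0, "fingers": 0},
    {"x": 0.15, "y": 0.25, "z": -0.23, "twist": 0, "fingers": 0},
    {"x": 0.15, "y": 0.25, "z": -0.23, "twist": 0, "fingers": 0}
  ]
}}

```text
clock: 52.6
ee_pos: [0.3255, 0.54, 0.2273]
orientation: [0.002, -3.142, 0.001]
contact_force: [0.1, -0.6, 0.2]
finger_gap: -0.0001
grip_force: 0.0
```

```bash
python3 f.py 1; python3 - <<'E'
from h import *
a=snap('side')['img'][110:400,130:420]; t=snap('top')['img'][60:340,60:480]
b=np.zeros((600,800,3),np.uint8)
b[:330,:330]=cv2.resize(a,(330,330)); b[:313,331:800]=cv2.resize(t,(469,313))
z=cv2.resize(a[60:240,0:170],(260,275)); b[320:595,:260]=z[:275] if 0 else z
cv2.imwrite('pics/fin.png',cv2.convertScaleAbs(b[:,:,::-1],alpha=1.4))
E
```

```text
F [0.17 0.15 0.13] std [0. 0. 0.] P [0.326  0.5396 0.2275] [0. 0. 0.] t 52.65
```

View pics/fin.png

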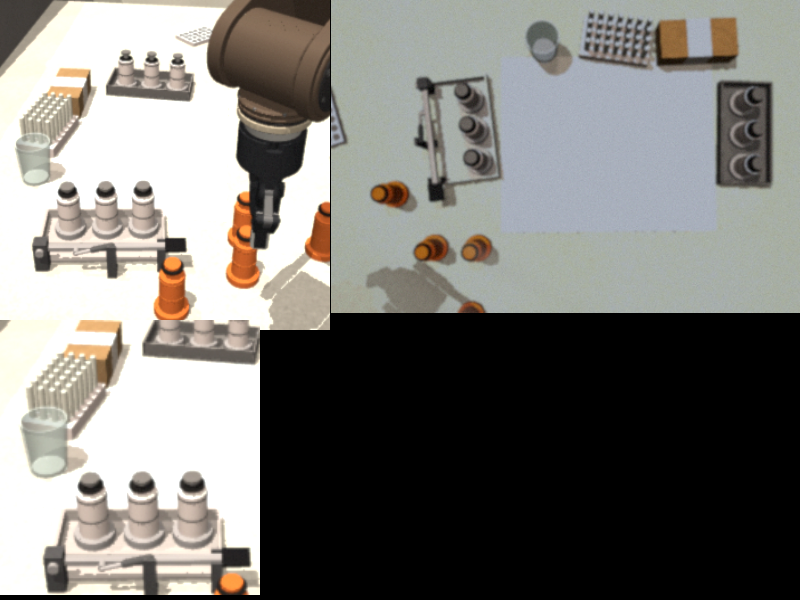

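The gate bar is level and holds: its pad is at (175,245), down beside the caddy. Three units stand in the caddy and three in the tray, and the beaker and rack have not moved.

```bash
python3 -c "
from cell import order; print(order.hand_in())"
```

```text
the job is handed in; nothing more can be done
None
```

I tested all six units at about 8 N each, stood the three sound ones in the caddy and the three worn ones in the scrap tray, latched the gate, and handed the job in at about 53 s of the 210 s allowed.

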